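Stow a sample tube in a specimen case with a folding lid stay

TASK

Put the yellow-capped sample tube away in the aluminium specimen case: raise the lid by its handle until you feel the folding stay come up straight and it locks past its centre, let go, and stand the tube upright, all the way down, in the free socket. Then push the red pad of the stay in to break its joint, take the lid by its handle again and lower it right shut without letting it slam; work gently, never pulling or pushing so hard that the lid end of the stay slips in its slot, do not drop the tube, and leave everything else on the bench where it is.

Things in the scene. Friction and masses are not known exactly. Their poses are not given: they have to be found in the camera images.
- case: Grey specimen case with bright aluminium edges, fixed, catches undone: 190 deep (x) by 300 wide (y), box 100 tall under a 14 lid. Origin: centre of its underside. x points to the rear (hinge side), y to its left end seen from the robot, z up. In its right-hand (-y) end, beside the end wall, is the lid's folding stay: two steel links with a red pad on the knee. Lid 0.65 kg.
- lid (a joint): Lid angle, rad: 0 shut, grows as the front rises (4 N at the handle, less higher up). Somewhere between 1.2 and upright, different from case to case (the stay's foot is adjustable), the stay goes straight and rigid: feel for it. Pulled hard it stays dead straight; when the pull eases, its spring snaps it past straight: locked. Unlocked, the stiff hinge holds the lid above about 1.0; lower down it drops.
- stay (a joint): Knee of the stay, rad: about 0 folded (lid shut), 2.69 straight, 2.91 on its stop past straight; locked above 2.76. A weak spring pulls it towards the stop: left within 0.2 of straight it mostly snaps in and locks (again), sometimes from 0.4; pushed in to between 2.05 and 1.5 and left, it stays broken with the lid leaning at 1.0 to 1.4; pushed in beyond 1.4 the lid may drop.
- lid_hinge (a point): Middle of the hinge line along the top of the rear wall, 95 mm behind the case's centre and 100 mm above the bench. Axes as the case's.
- lid_handle (a point): Centre of the lid's handle: a black round bar, 11 mm thick, 100 mm long, parallel to the hinge, 45 mm out from the middle of the lid's front edge (39 mm clear behind the bar; its posts are at its ends). Lid shut: 235 mm in front of the hinge line and 7 mm above it. It swings with the lid about the hinge line (case's y).
- stay_pin_bolt (a point): Bolt at the stay's lid end, clamped in a slot of a steel plate inside the lid: 90 mm from the hinge line (up the lid), 132 mm right of the case's middle, 196 mm from the handle's centre. If the lid is pulled on against the straight stay with more than about 13 N at the handle, or pushed shut as hard while locked, the bolt is dragged along the slot: it must stay where it is in the lid.
- stay_pad (a point): Centre of the red thumb roller on the stay's knee, 18 mm thick, 26 mm long along the case's y, 102 to 129 mm right of the case's middle; the links are right of it. Lid locked: 60 to 85 mm in front of the hinge line, 46 mm above it. Pushed 38 mm rearward and down, 50 degrees below level, it ends about 20 mm rearward and 31 mm down, safely broken. Takes 2 to 7 N, slowly; the lid comes forward meanwhile.
- free_socket (a point): Centre of the mouth of the empty socket in the blue-grey foam insert of the case, 42 mm above the bench: 30 mm round, 30 mm deep, vertical; 140 mm in front of the hinge line, left-most of three, 60 mm apart along the case's y; white-capped tubes stand in the others. The rim is 58 mm above it, front and left-hand walls about 46 mm away.
- tube_a_mid (a point): Centre, half-way up, of the yellow-capped sample tube: 72 mm tall, body 25 mm, cap 27 mm across and 20 tall, 35 g; z up its axis. It stands in one of three sockets, 60 mm apart, of a white bench rack (75 by 205, 42 tall), with 42 mm showing; white-capped tubes in the others. Fully down in the case's socket it is 6 mm above the socket's mouth.
- tube_b: White-capped tube in the bench rack (origin: centre of its underside). Not to be moved.
- tube_c: The other white-capped tube in the bench rack (origin: centre of its underside). Not to be moved.
- tube_d: White-capped tube in the middle socket of the case (origin: centre of its underside). Not to be moved.
- tube_e: White-capped tube in the right-hand socket of the case (origin: centre of its underside). Not to be moved.
- bottle: Brown bottle with black cap, 68 mm across, 166 mm tall, standing to the right (origin: centre of its underside). Not to be moved.
- syringe_a: Capped syringe lying on the bench at the front right, 150 mm long (origin: on the bench under its middle). Not to be moved.
- syringe_b: A second capped syringe beside it. Not to be moved.
- marker: Black-and-white marker pen lying on the bench in front of the white rack. Not to be moved.
There are look-alikes about, which are no part of the job. Leave any blue look-alike of the part that bears tube_a_mid alone.

How it is judged:
On the way, in this order (a step that is already met when the one before it is completed fails the run):
1. the lid is up, its stay has locked past straight, and nothing holds either (value of joint stay above 2.76 rad and value of joint lid above 1.15 rad and contact force between the fingers and lid below 0.1 N and contact force between the fingers and stay below 0.1 N), for 0.3 s.
2. the yellow-capped tube is seated in the free socket and let go, the lid still locked up (horizontal distance between tube_a_mid and free_socket below 0.006 m and z of tube_a_mid in the frame of free_socket below 0.01 m and angle between tube_a_mid's own z axis and vertical below 0.15 rad and contact force between the fingers and tube_a below 0.1 N and value of joint stay above 2.76 rad and value of joint lid above 1.15 rad), for 0.3 s.
3. the stay joint has been broken (value of joint stay below 2.2 rad), for 0.1 s.
At the end, for the whole second after the job is handed in: The lid is shut (within 0.03 rad) and still; the yellow-capped tube stands in the free socket, within 6 mm of its axis, upright within 0.15 rad and fully down (its middle less than 10 mm above the mouth) (value of joint lid below 0.03 rad and horizontal distance between tube_a_mid and free_socket below 0.006 m and z of tube_a_mid in the frame of free_socket below 0.01 m and angle between tube_a_mid's own z axis and vertical below 0.15 rad and contact force between the fingers and tube_a below 0.1 N and angular speed of lid below 0.05 rad/s); the robot touches nothing.
It fails at once if the stay is strained: its lid end is dragged more than 1.5 mm along its slot (distance between stay_pin_bolt and lid_handle above 0.197607 m or distance between stay_pin_bolt and lid_handle below 0.194607 m).
It fails at once if the knee is forced: more than 25 N between the robot and the stay (contact force between any of the fingers, the arm and stay above 25 N).
It fails at once if the lid drops shut: faster than 2 rad/s towards shut in the lower part of its swing (below 0.6 rad) (velocity of joint lid below -2 rad/s and value of joint lid below 0.6 rad).
It fails at once if the tube is dropped: it moves faster than 0.5 m/s with nothing holding it (contact force between the fingers and tube_a below 0.05 N and linear speed of tube_a above 0.5 m/s).
It fails at once if something else on the bench is moved by more than 20 mm (distance of any of tube_b, tube_c, tube_d, tube_e, bottle, syringe_a, syringe_b, marker from where it was at the start of the episode above 0.02 m).
It also fails if it takes over 72 s, if anything falls off the work surface, if the arm or the gripper's body presses on something with over 40 N, if the wrist force passes 120 N, or if a joint passes its speed limit or range.

ROBOT

A 6-joint arm with a two-finger parallel gripper is mounted at the origin on the work surface. World frame = base frame: x ahead of the robot, y to its left, z up, the work surface at z = 0. Lengths are in m, angles in rad, forces in N, time in s.
With the tool pointing down it reaches from about 0.375 to 0.9 m from the base axis. Payload 3.1 kg.
Tool frame: the origin (TCP) lies at the centre of the arm's flange, where the gripper is bolted on; the fingertips stand 182 mm ahead of it and the grasp point (between the pads) lies 164 mm ahead of it; z points along the fingers, x is the direction in which the jaws open and shut, and the axes are right-handed (so a half turn about z gives the same grasp; the last joint's range is limited). The gripper opens to 87 mm and grips with 3 to 60 N. Pads are 19 mm wide; open, the fingers measure 117 mm over their backs; the gripper's body (75 mm by 190 mm) begins 51 mm behind the grasp point.
Start: joints at [1.149, 0.527, 1.433, -0, 1.181, -0.178], TCP at [0.15, 0.607, 0.405] pointing down, gripper open.
Joint ranges: [-3.08, 3.08], [-0.75, 2.2], [0.22, 2.44], [-1.43, 4.57], [0, 2.65], [-2.85, 2.85]. Speed limits (rad/s): [2.79, 2.79, 3.14, 3.14, 3.14, 3.14].

INTERFACE

Orientations are given as a unit quaternion [x, y, z, w].
In Python, from rig import status, eyes, robot gives the robot as it stands. The module is installed in compiled form; this text tells all that it offers.
- The arm moves only by the tool step_arm, never from a script. Its argument "steps" is a list of rows, each a list of 7 numbers: the closure, from -1 (fully open) to 1 (shut), so that 0 is half open, then the shift along the tool's x, y, z each as a share of 0.025 m, from -1 to 1, then the turn, a rotation vector about the tool's x, y, z each as a share of 8 degrees, from -1 to 1. In form: [[jaw, dx, dy, dz, rx, ry, rz], ...]. A call has exactly 10 rows; each row shifts and turns the commanded pose from where the row before left it, along the tool's axes as they then stand; what a row does not reach is not made up. A row lasts 1/10 s, in which the tool goes at most 50 mm and 8.59 degrees, less where a joint would pass 70% of its speed; a pose out of reach is approached as far as the arm can. A call with a number of a shift or a turn outside -1 to 1 is refused whole. A call with a gripper value outside its range is refused whole. The fingers move at their own pace and stop on an object; "squeeze" is the grip in N (left out, the last holds). Time passes only in rows, so rows that do not move let the fingers close, or fill a call up. It gives the time, the measured TCP pose, the force and the opening at its end, in the units of the state.
- status.get_obs(): the state, without advancing time (a new reading comes with each control period).
- eyes.camera(name): name is "scene" or "top" or "wrist"; returns (picture, depth): 400x640x3 uint8, red, green, blue; 400x640 float32, m along the optical axis (not along the pixel's ray), 0 where there is no reading.
- eyes.camera_info(name): a dict with "K" (3x3 intrinsics, pixels), "k1" (the pictures are not rectified: a ray, as slopes to the right and down, at radius r is drawn at 1 + k1 r^2 times it, then the intrinsics apply), "R" (3x3) and "t" (3): a world point X has camera coordinates R X + t. Camera axes: x right, y down, z forward; pixel columns grow to the right and rows downward; lengths in m; the calibration is good to about 2 mm. A picture is of the moment at which its call begins: read the wrist's pose just before it. camera_info takes no time and is no camera call; for the wrist camera it gives the pose at the moment of the call.
- robot.hand_in(): hands the job in, once; it reports no verdict.
The state is a dict: "time": time; "q": joint angles; "joint_velocities": joint speeds; "joint_torque": joint torques, N m; "position": TCP position; "tool_rot": TCP orientation; "ft_force": force on the tool from outside, world axes, zero at the start; "moment": the same for the moment, N m; "grip_width": finger opening in m.
Only numpy, scipy, OpenCV 4.12 (cv2) and the standard library are available. Lean on these libraries where they do the work, as an engineer would, in place of code of your own. Each camera call takes 0.05 s, during which the arm holds its last target.

## Working session

There is one attempt and no reset: what is moved stays moved. The work goes in short steps, Python scripts to look and compute and a tool call to move; the robot and the scene stay as the last step left them, time stands still between calls to the robot, and variables do not carry over. Pictures are saved under pics/ and viewed, and the job is handed in when it is done.

Besides the shell and the picture viewer there is one more tool, called after "Call:" as name([rows], argument=value, ...), one row to a line, values as JSON. step_arm: Moves the arm, as the interface text tells. Its arguments: {"type":"object","properties":{"steps":{"type":"array"},"squeeze":{"type":"number"}},"required":["steps"]}

```bash
mkdir -p pics; cat > h.py <<'E'
import numpy as np, cv2
from rig import status, eyes, robot
def snap(name, out):
    info=eyes.camera_info(name)
    p,d=eyes.camera(name)
    cv2.imwrite(f'pics/{out}.png',p[:,:,::-1]); np.savez(f'pics/{out}.npz',p=p,d=d,**{k:np.array(info[k]) for k in('K','k1','R','t')})
    return p,d,info
E
python3 - <<'E'
from h import *
for n in('scene','top','wrist'):
    p,d,i=snap(n,n+'0'); print(n,i, (d>0).mean())
o=status.get_obs(); print(o)
E
```

```text
scene {'K': array([[512.124396  ,   0.        , 329.35731885],
       [  0.        , 512.124396  , 205.10052347],
       [  0.        ,   0.        ,   1.        ]]), 'k1': 0.03498518819609631, 'R': array([[-0.6752488 ,  0.73745474,  0.01412661],
       [ 0.52067755,  0.49014789, -0.699035  ],
       [-0.52243081, -0.46466714, -0.7149479 ]]), 't': array([ 0.35876903, -0.19203709,  1.80898422])} 0.99547265625
top {'K': array([[444.37961674,   0.        , 311.13802098],
       [  0.        , 444.37961674, 198.06654659],
       [  0.        ,   0.        ,   1.        ]]), 'k1': 0.03254281732803746, 'R': array([[ 0.02133503, -0.9997055 , -0.01156401],
       [-0.99424004, -0.02000041, -0.10529348],
       [ 0.10503119,  0.01374384, -0.99437395]]), 't': array([-0.01118399,  0.55670073,  1.2239904 ])} 0.99604296875
wrist {'K': array([[321.03245452,   0.        , 321.44014619],
       [  0.        , 321.03245452, 199.94183933],
       [  0.        ,   0.        ,   1.        ]]), 'k1': -0.06025695822973866, 'R': array([[ 0.24121047,  0.97047199, -0.00127776],
       [ 0.93544796, -0.23215433,  0.26653608],
       [ 0.25836916, -0.06548657, -0.96382409]]), 't': array([-0.62367738, -0.02946253,  0.38937019])} 0.99595703125
{'time': 0.15, 'q': array([ 1.14951649e+00,  5.28273678e-01,  1.43358893e+00,  2.68116824e-05,
        1.18139078e+00, -1.78492556e-01]), 'joint_velocities': array([-7.53566134e-05, -1.42010986e-03, -3.66960273e-03, -1.32518689e-03,
        7.20268548e-05, -4.73282418e-04]), 'joint_torque': array([ 6.02823529e-04, -4.40427768e+01, -1.76843905e+01,  6.33923267e-02,
        5.52541343e-02, -9.66325047e-05]), 'position': array([0.15011521, 0.60644589, 0.4039893 ]), 'tool_rot': array([ 7.87533535e-01,  6.16271241e-01, -7.40195871e-04,  3.76536767e-04]), 'ft_force': array([ 0.19991877,  0.38146616, -0.19943683]), 'moment': array([-0.01461995,  0.05243011, -0.04462913]), 'grip_width': 0.086900901768941}
```

View pics/scene0.png

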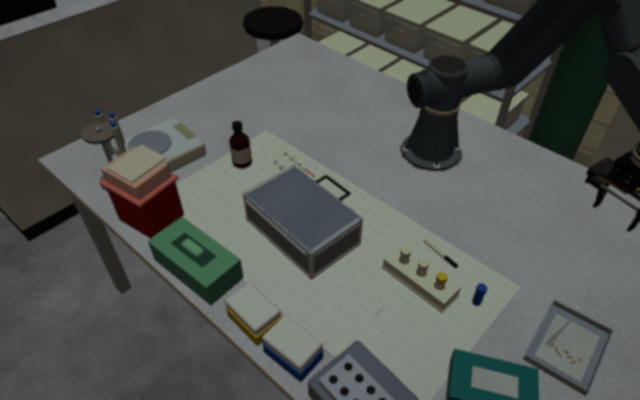

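View pics/top0.png

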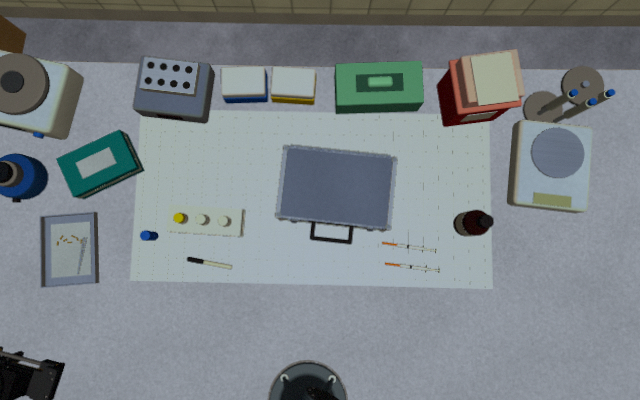

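View pics/wrist0.png

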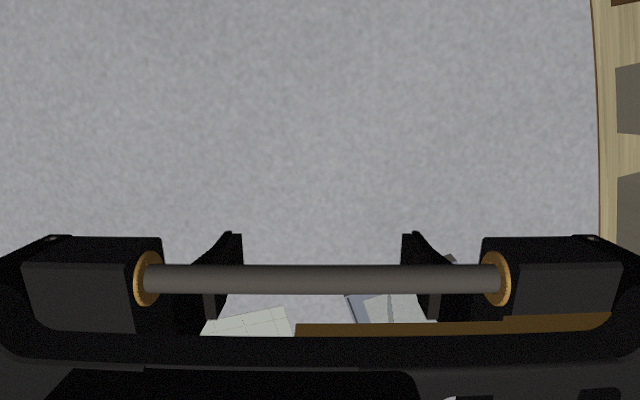

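The top view shows the shut case at about (337,188), its handle at (332,232), the yellow-capped tube at (180,217) and the blue look-alike at (149,236). The syringes are at (410,246) and (412,266), and the bottle is at (473,222). Next I measure these from the top and scene views.

```bash
cat >> h.py <<'E'
def load(out): return dict(np.load(f'pics/{out}.npz'))
def rays(c,uv):
    K=c['K'];k1=float(c['k1']);D=np.array([k1,0,0,0,0.])
    uv=np.asarray(uv,float).reshape(-1,1,2)
    n=cv2.undistortPoints(uv,K,D).reshape(-1,2)
    d=np.c_[n,np.ones(len(n))]
    return -c['R'].T@c['t'], d@c['R']   # origin, world dirs with unit optical depth
def onplane(c,uv,z):
    o,d=rays(c,uv); s=(z-o[2])/d[:,2]; return o+d*s[:,None]
def cloud(c):
    h,w=c['d'].shape; u,v=np.meshgrid(np.arange(w),np.arange(h))
    o,d=rays(c,np.c_[u.ravel(),v.ravel()]); P=o+d*c['d'].ravel()[:,None]
    return P.reshape(h,w,3)
def proj(c,X):
    X=np.atleast_2d(X)@c['R'].T+c['t']; n=X[:,:2]/X[:,2:]; r=(n**2).sum(1,keepdims=True); n=n*(1+float(c['k1'])*r)
    return n*[c['K'][0,0],c['K'][1,1]]+c['K'][:2,2]
def tri(c1,uv1,c2,uv2):
    o1,d1=rays(c1,[uv1]);o2,d2=rays(c2,[uv2]);d1=d1[0];d2=d2[0]
    A=np.c_[d1,-d2]; s=np.linalg.lstsq(A,o2-o1,rcond=None)[0]
    a=o1+d1*s[0];b=o2+d2*s[1]; return (a+b)/2,np.linalg.norm(a-b)
E
python3 - <<'E'
from h import *
for n in('top0','scene0'):
    c=load(n);P=cloud(c);p=c['p'].astype(int)
    reg=(P[...,0]>.3)&(P[...,0]<.75)&(P[...,1]>-.25)&(P[...,1]<.25)
    m=reg&(P[...,2]>.105)&(P[...,2]<.122)
    m=cv2.morphologyEx(m.astype(np.uint8),cv2.MORPH_OPEN,np.ones((9,9)))>0
    q=P[m]; print(n,'lid z',np.median(q[:,2]),m.sum())
    r=cv2.minAreaRect((q[:,:2]*1000).astype(np.float32)); print(r, cv2.boxPoints(r))
    # sides? handle
    hm=reg&(p.max(-1)<70)&(P[...,2]>.08)&(P[...,2]<.13)&(P[...,0]<.5); hm=hm.astype(np.uint8)
    q=P[hm>0];print('handle',len(q),np.median(q,0) if len(q) else '', q.min(0),q.max(0)); v,u=np.nonzero(hm);print(u.min(),u.max(),v.min(),v.max())
    hsv=cv2.cvtColor(c['p'],cv2.COLOR_RGB2HSV)
    ym=(hsv[...,0]>20)&(hsv[...,0]<32)&(hsv[...,1]>150)&(hsv[...,2]>80)
    k,l,s,ce=cv2.connectedComponentsWithStats(ym.astype(np.uint8))
    for i in range(1,k):
        if s[i,4]>20: 
            mm=l==i; print('yellow',s[i],ce[i],np.median(P[mm],0),P[mm][:,2].max())
print(P.shape)
E
python3 - <<'E'
import cv2
for n,(a,b,x,y) in {'top0':(100,280,120,520),'scene0':(120,320,180,520)}.items():
    i=cv2.imread(f'pics/{n}.png')[a:b,x:y]
    i=cv2.resize(i,None,fx=2,fy=2,interpolation=cv2.INTER_CUBIC); cv2.imwrite(f'pics/{n}z.png',i)
E
```

```text
top0 lid z 0.11424024476909844 8254
((578.335205078125, -66.56779479980469), (304.0107421875, 196.30018615722656), 85.09113311767578) [[ 467.53784 -209.61682]
 [ 663.11804 -226.41443]
 [ 689.13257   76.48123]
 [ 493.55237   93.27884]]
handle 266 [ 0.44622038 -0.05326212  0.11214126] [ 0.43243442 -0.19516455  0.0805293 ] [0.49041532 0.02763536 0.12041814]
300 385 220 243
yellow [271  96  43   8  96] [293.07291667  98.6875    ] [0.84001337 0.05663276 0.04147935] 0.052178835156809766
yellow [174 213  10  10  82] [178.54878049 217.5       ] [0.49029871 0.35412963 0.08397438] 1.2755917945167923
scene0 lid z 0.11220445622474351 4895
((579.6439208984375, -65.01296997070312), (310.1247253417969, 201.42002868652344), 85.824951171875) [[ 467.91202 -212.33176]
 [ 668.79755 -226.99591]
 [ 691.37585   82.30582]
 [ 490.4903    96.96997]]
handle 125 [ 0.44899219 -0.04772348  0.10969049] [ 0.43699203 -0.10660082  0.10310094] [0.48782792 0.00110171 0.1160594 ]
316 349 176 200
yellow [437 273  10   8  58] [441.44827586 276.44827586] [0.49499509 0.358209   0.08270749] 0.08774109638947114
yellow [227 308  52  30 115] [253.26086957 325.56521739] [0.92122028 0.11426056 0.04262358] 0.054500862672608896
(400, 640, 3)
```

View pics/top0z.png

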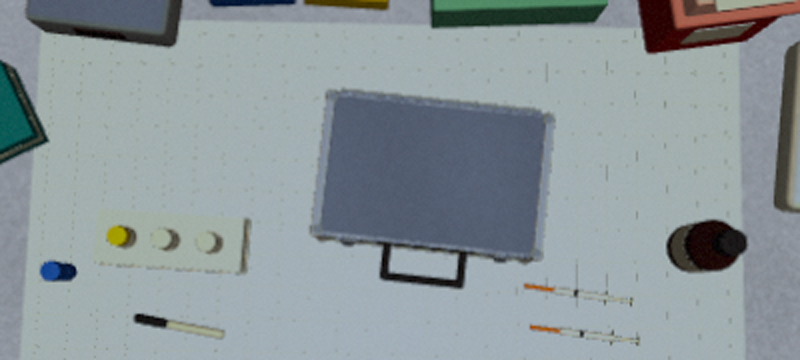

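View pics/scene0z.png

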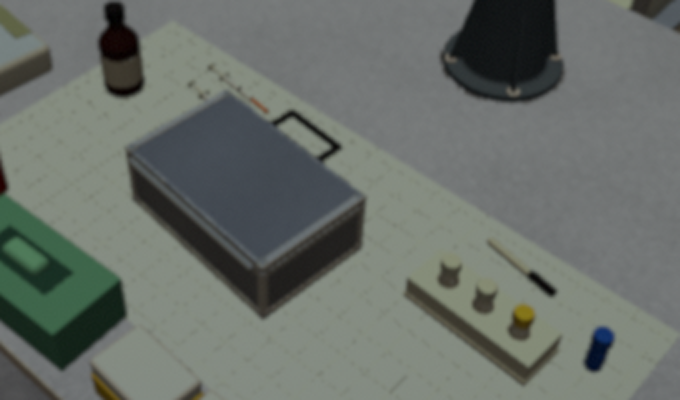

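```bash
cat >> h.py <<'E'
from scipy.spatial.transform import Rotation as Rot
YAW=np.radians(-4.6); CASE=np.array([.579,-.066,0]); 
XH=np.array([np.cos(YAW),np.sin(YAW),0]); YH=np.array([-np.sin(YAW),np.cos(YAW),0]); ZH=np.array([0,0,1.])
HINGE=CASE+.095*XH+.1*ZH
def case(x,y,z): return CASE+x*XH+y*YH+z*ZH
def handle(th): return HINGE+.235*(-np.cos(th)*XH+np.sin(th)*ZH)+.007*(np.sin(th)*XH+np.cos(th)*ZH)
def down(phi): # tool down, tool x at angle phi (rad)
    x=np.array([np.cos(phi),np.sin(phi),0]);z=np.array([0,0,-1.]);return Rot.from_matrix(np.c_[x,np.cross(z,x),z])
def plan(target,R,n,grasp=.164,start=None):
    """target = world position of grasp point; constant rows"""
    if start is None:
        o=status.get_obs(); p0=o['position'];R0=Rot.from_quat(o['tool_rot'])
    else: p0,R0=start
    p1=np.asarray(target)-grasp*R.apply([0,0,1.])
    rel=R0.inv()*R; w=rel.as_rotvec()/n; d=R0.inv().apply(p1-p0)
    S=sum(Rot.from_rotvec(w*k).as_matrix() for k in range(n))
    p=np.linalg.solve(S,d)
    print('n',n,'shift',np.round(p/.025,3),'turn',np.round(np.degrees(w)/8,3),'  target tcp',np.round(p1,4))
    return p1,R
def st():
    o=status.get_obs();R=Rot.from_quat(o['tool_rot']);g=o['position']+.164*R.apply([0,0,1.])
    print('t',round(o['time'],2),'tcp',np.round(o['position'],4),'grasp',np.round(g,4),'F',np.round(o['ft_force'],2),'M',np.round(o['moment'],2),'w',round(o['grip_width'],4),'q',np.round(o['q'],2));return o
E
python3 - <<'E'
from h import *
print(handle(0))
g=handle(0).copy(); g[2]=.25
plan(g,down(YAW),25)
E
```

```text
[ 0.43945096 -0.05477215  0.107     ]
n 25 shift [-0.298  1.22  -0.016] turn [0.    0.    0.403]   target tcp [ 0.4395 -0.0548  0.414 ]
```

```bash
python3 - <<'E'
from h import *
g=handle(0).copy(); g[2]=.25
plan(g,down(YAW),31)
E
```

```text
n 31 shift [-0.235  0.985 -0.013] turn [0.    0.    0.325]   target tcp [ 0.4395 -0.0548  0.414 ]
```

Call:
step_arm([
  [-0.2, -0.24, 0.985, 0, 0, 0, 0.325],
  [-0.2, -0.24, 0.985, 0, 0, 0, 0.325],
  [-0.2, -0.24, 0.985, 0, 0, 0, 0.325],
  [-0.2, -0.24, 0.985, 0, 0, 0, 0.325],
  [-0.2, -0.24, 0.985, 0, 0, 0, 0.325],
  [-0.2, -0.24, 0.985, 0, 0, 0, 0.325],
  [-0.2, -0.24, 0.985, 0, 0, 0, 0.325],
  [-0.2, -0.24, 0.985, 0, 0, 0, 0.325],
  [-0.2, -0.24, 0.985, 0, 0, 0, 0.325],
  [-0.2, -0.24, 0.985, 0, 0, 0, 0.325],
], squeeze=12)

```text
time: 1.15
position: [0.3453, 0.4466, 0.4044]
tool_rot: [0.906, 0.422, -0.0, 0.0]
ft_force: [-0.3, -0.6, 0.4]
grip_width: 0.0523
```

Call:
step_arm([
  [-0.2, -0.24, 0.985, 0, 0, 0, 0.325],
  [-0.2, -0.24, 0.985, 0, 0, 0, 0.325],
  [-0.2, -0.24, 0.985, 0, 0, 0, 0.325],
  [-0.2, -0.24, 0.985, 0, 0, 0, 0.325],
  [-0.2, -0.24, 0.985, 0, 0, 0, 0.325],
  [-0.2, -0.24, 0.985, 0, 0, 0, 0.325],
  [-0.2, -0.24, 0.985, 0, 0, 0, 0.325],
  [-0.2, -0.24, 0.985, 0, 0, 0, 0.325],
  [-0.2, -0.24, 0.985, 0, 0, 0, 0.325],
  [-0.2, -0.24, 0.985, 0, 0, 0, 0.325],
])

```text
time: 2.15
position: [0.4499, 0.2181, 0.4046]
tool_rot: [0.978, 0.208, -0.0, 0.0]
ft_force: [0.8, 0.4, 0.2]
grip_width: 0.0523
```

```bash
python3 - <<'E'
from h import *
st()
g=handle(0).copy(); g[2]=.22
plan(g,down(YAW),10)
E
```

```text
t 2.15 tcp [0.4499 0.2181 0.4046] grasp [0.4499 0.2181 0.2406] F [0.84 0.41 0.18] M [-0.06 -0.   -0.04] w 0.0523 q [ 0.23  0.36  1.74 -0.    1.04 -0.19]
n 10 shift [-0.254  1.074  0.082] turn [0.    0.    0.357]   target tcp [ 0.4395 -0.0548  0.384 ]
```

Call:
step_arm([
  [0, -0.25, 1, 0, 0, 0, 0.36],
  [0, -0.25, 1, 0, 0, 0, 0.36],
  [0, -0.25, 1, 0, 0, 0, 0.36],
  [0, -0.25, 1, 0, 0, 0, 0.36],
  [0, -0.25, 1, 0, 0, 0, 0.36],
  [0, -0.25, 1, 0, 0, 0, 0.36],
  [0, -0.25, 1, 0, 0, 0, 0.36],
  [0, -0.25, 1, 0, 0, 0, 0.36],
  [0, -0.25, 1, 0, 0, 0, 0.36],
  [0, -0.25, 1, 0, 0, 0, 0.36],
])

```text
time: 3.15
position: [0.4365, -0.0366, 0.4047]
tool_rot: [0.999, -0.042, 0.0, 0.0]
ft_force: [0.2, -0.9, 0.4]
grip_width: 0.0438
```

```bash
python3 - <<'E'
from h import *
st()
p,d,i=snap('wrist','wrist1')
print(i['R'],i['t'], -i['R'].T@i['t'])
print(proj(i,[handle(0),handle(0)+.05*YH,handle(0)-.05*YH]))
E
```

```text
t 3.15 tcp [ 0.4365 -0.0366  0.4047] grasp [ 0.4365 -0.0366  0.2407] F [ 0.21 -0.86  0.36] M [-0.16  0.03 -0.04] w 0.0438 q [-0.34  0.28  1.88 -0.    0.98 -0.26]
[[ 0.99637971 -0.0850063  -0.00118104]
 [-0.08159756 -0.96013941  0.26734649]
 [-0.0238601  -0.26628225 -0.96359974]] [-0.43598817 -0.03144234  0.38940831] [0.44113547 0.03644175 0.38312483]
[[328.51560475 215.29928524]
 [328.5719334  160.24977596]
 [328.44242763 265.37653428]]
```

View pics/wrist1.png

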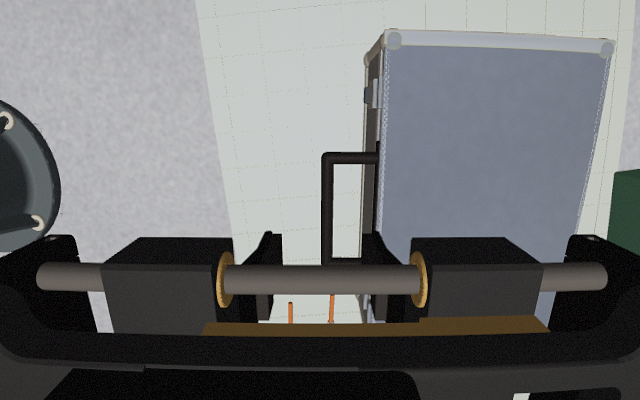

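```bash
python3 - <<'E'
from h import *
plan(handle(0)+.001*YH,down(YAW),7)
E
```

```text
n 7 shift [0.027 0.082 0.764] turn [ 0.003  0.001 -0.007]   target tcp [ 0.4395 -0.0538  0.271 ]
```

Call:
step_arm([
  [0.05, 0.03, 0.08, 0.76, 0, 0, 0],
  [0.05, 0.03, 0.08, 0.76, 0, 0, 0],
  [0.05, 0.03, 0.08, 0.76, 0, 0, 0],
  [0.05, 0.03, 0.08, 0.76, 0, 0, 0],
  [0.05, 0.03, 0.08, 0.76, 0, 0, 0],
  [0.05, 0.03, 0.08, 0.76, 0, 0, 0],
  [0.05, 0.03, 0.08, 0.76, 0, 0, 0],
  [0.05, 0, 0, 0, 0, 0, 0],
  [0.05, 0, 0, 0, 0, 0, 0],
  [0.05, 0, 0, 0, 0, 0, 0],
])

```text
time: 4.2
position: [0.4411, -0.0498, 0.2725]
tool_rot: [0.999, -0.041, 0.001, 0.0]
ft_force: [0.2, -0.4, 1.0]
grip_width: 0.0412
```

```bash
python3 - <<'E'
from h import *
st()
snap('wrist','wrist2')
plan(handle(0)+.001*YH,down(YAW),1)
E
```

```text
t 4.2 tcp [ 0.4411 -0.0498  0.2725] grasp [ 0.4413 -0.0499  0.1085] F [ 0.22 -0.38  0.96] M [-0.11  0.09 -0.  ] w 0.0412 q [-0.37  0.53  2.    0.    0.61 -0.28]
n 1 shift [-0.049  0.162  0.064] turn [ 0.003 -0.012 -0.012]   target tcp [ 0.4395 -0.0538  0.271 ]
```

View pics/wrist2.png

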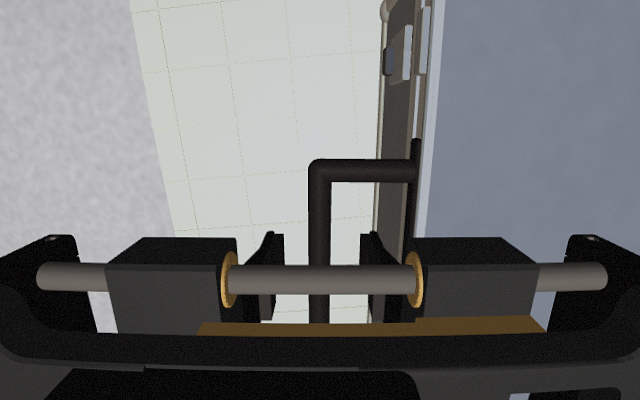

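The bar (col 319) sits between the fingers (cols 270–370), so I close on it.

Call:
step_arm([
  [0.8, -0.03, 0.1, 0.05, 0, 0, 0],
  [0.9, 0, 0, 0, 0, 0, 0],
  [1, 0, 0, 0, 0, 0, 0],
  [1, 0, 0, 0, 0, 0, 0],
  [1, 0, 0, 0, 0, 0, 0],
  [1, 0, 0, 0, 0, 0, 0],
  [1, 0, 0, 0, 0, 0, 0],
  [1, 0, 0, 0, 0, 0, 0],
  [1, 0, 0, 0, 0, 0, 0],
  [1, 0, 0, 0, 0, 0, 0],
], squeeze=12)

```text
time: 5.25
position: [0.4399, -0.0524, 0.2706]
tool_rot: [0.999, -0.041, 0.0, 0.0]
ft_force: [-0.9, -0.5, 2.6]
grip_width: 0.0104
```

```bash
python3 - <<'E'
from h import *
o=st()
R=Rot.from_quat(o['tool_rot'])
print(R.as_matrix())
# arc rows: tool x=+case x, z=down
th=np.arange(0,1.45,.1)
for a,b in zip(th[:-1],th[1:]):
    d=handle(b)-handle(a); print(round(b,2), 'dx',round(d@XH/.025,2),'dz',round(-d[2]/.025,2))
E
```

```text
t 5.25 tcp [ 0.4399 -0.0524  0.2706] grasp [ 0.4399 -0.0524  0.1066] F [-0.89 -0.47  2.64] M [-0.15  0.12 -0.03] w 0.0104 q [-0.37  0.53  2.   -0.    0.61 -0.29]
[[ 9.96624055e-01 -8.21005071e-02  1.95322737e-05]
 [-8.21005060e-02 -9.96624054e-01 -5.29036401e-05]
 [ 2.38097495e-05  5.11214308e-05 -9.99999998e-01]]
0.1 dx 0.07 dz -0.94
0.2 dx 0.17 dz -0.92
0.3 dx 0.26 dz -0.9
0.4 dx 0.35 dz -0.87
0.5 dx 0.43 dz -0.83
0.6 dx 0.51 dz -0.79
0.7 dx 0.59 dz -0.73
0.8 dx 0.66 dz -0.67
0.9 dx 0.72 dz -0.6
1.0 dx 0.78 dz -0.52
1.1 dx 0.83 dz -0.44
1.2 dx 0.87 dz -0.36
1.3 dx 0.9 dz -0.27
1.4 dx 0.92 dz -0.18
```

Call:
step_arm([
  [1, 0.03, 0, -0.47, 0, 0, 0],
  [1, 0.04, 0, -0.47, 0, 0, 0],
  [1, 0.08, 0, -0.46, 0, 0, 0],
  [1, 0.09, 0, -0.46, 0, 0, 0],
  [1, 0.13, 0, -0.45, 0, 0, 0],
  [1, 0.13, 0, -0.45, 0, 0, 0],
  [1, 0.17, 0, -0.43, 0, 0, 0],
  [1, 0.18, 0, -0.44, 0, 0, 0],
  [1, 0.21, 0, -0.41, 0, 0, 0],
  [1, 0.22, 0, -0.42, 0, 0, 0],
])

```text
time: 6.25
position: [0.4707, -0.055, 0.3814]
tool_rot: [0.999, -0.041, -0.002, 0.0]
ft_force: [-2.5, -2.7, -2.7]
grip_width: 0.0099
```

```bash
cat >> h.py <<'E'
def th_of():
    o=st();R=Rot.from_quat(o['tool_rot']);g=o['position']+.164*R.apply([0,0,1.])-HINGE
    a=np.arctan2(g[2],-(g@XH)); th=a-np.arctan2(.007,.235)
    tg=np.sin(th)*XH+np.cos(th)*ZH; rad=-np.cos(th)*XH+np.sin(th)*ZH
    print('th',round(th,3),'r',round(np.hypot(g[2],g@XH),4),'y',round(g@YH,4),'Ftan',round(o['ft_force']@tg,2),'Frad',round(o['ft_force']@rad,2)); return th
E
python3 - <<'E'
from h import *
th_of()
E
```

```text
t 6.25 tcp [ 0.4707 -0.055   0.3814] grasp [ 0.4699 -0.055   0.2174] F [-2.53 -2.7  -2.73] M [-0.43  0.38 -0.05] w 0.0099 q [-0.35  0.36  1.83 -0.    0.96 -0.27]
th 0.491 r 0.2359 y 0.0022 Ftan -3.5 Frad 0.75
```

Call:
step_arm([
  [1, 0.25, 0, -0.4, 0, 0, 0],
  [1, 0.26, 0, -0.4, 0, 0, 0],
  [1, 0.29, 0, -0.37, 0, 0, 0],
  [1, 0.3, 0, -0.37, 0, 0, 0],
  [1, 0.33, 0, -0.34, 0, 0, 0],
  [1, 0.33, 0, -0.34, 0, 0, 0],
  [1, 0.36, 0, -0.3, 0, 0, 0],
  [1, 0.36, 0, -0.3, 0, 0, 0],
  [1, 0.39, 0, -0.26, 0, 0, 0],
  [1, 0.39, 0, -0.26, 0, 0, 0],
])

```text
time: 7.25
position: [0.5511, -0.0618, 0.466]
tool_rot: [0.999, -0.041, -0.004, 0.001]
ft_force: [-6.5, -1.3, 7.6]
grip_width: 0.0102
```

```bash
python3 - <<'E'
from h import *
th_of()
E
```

```text
t 7.25 tcp [ 0.5511 -0.0618  0.466 ] grasp [ 0.5497 -0.0619  0.302 ] F [-6.51 -1.29  7.6 ] M [-0.38  1.27 -0.09] w 0.0102 q [-0.31  0.37  1.53 -0.    1.25 -0.23]
th 0.988 r 0.2374 y 0.0017 Ftan -1.16 Frad 9.86
```

Call:
step_arm([
  [1, -0.06, 0, -0.1, 0, 0, 0],
  [1, 0.16, 0, -0.1, 0, 0, 0],
  [1, 0.16, 0, -0.1, 0, 0, 0],
  [1, 0.16, 0, -0.1, 0, 0, 0],
  [1, 0.17, 0, -0.09, 0, 0, 0],
  [1, 0.17, 0, -0.09, 0, 0, 0],
  [1, 0.17, 0, -0.08, 0, 0, 0],
  [1, 0.17, 0, -0.08, 0, 0, 0],
  [1, 0.17, 0, -0.08, 0, 0, 0],
  [1, 0.17, 0, -0.08, 0, 0, 0],
])

```text
time: 8.25
position: [0.5893, -0.0652, 0.487]
tool_rot: [0.999, -0.041, -0.001, 0.001]
ft_force: [2.4, -5.6, -9.2]
grip_width: 0.0107
```

```bash
python3 - <<'E'
from h import *
th_of()
c=snap('top','top1');snap('scene','scene1')
E
```

```text
t 8.25 tcp [ 0.5893 -0.0652  0.487 ] grasp [ 0.589  -0.0654  0.323 ] F [ 2.45 -5.56 -9.22] M [-0.94 -0.19 -0.02] w 0.0107 q [-0.3   0.4   1.41 -0.    1.33 -0.22]
th 1.177 r 0.2387 y 0.0015 Ftan -0.87 Frad -9.62
```

View pics/scene1.png

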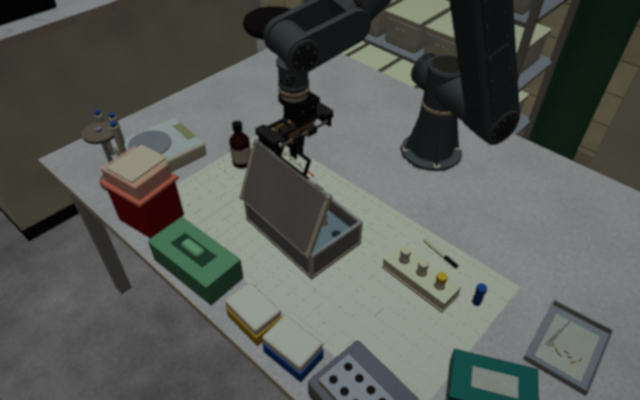

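```bash
python3 - <<'E'
from h import *
snap('wrist','wrist3')
i=cv2.imread('pics/top1.png')[120:270,240:440]
cv2.imwrite('pics/top1z.png',cv2.resize(i,None,fx=4,fy=4,interpolation=cv2.INTER_CUBIC))
E
```

```text
(no output)
```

View pics/top1z.png

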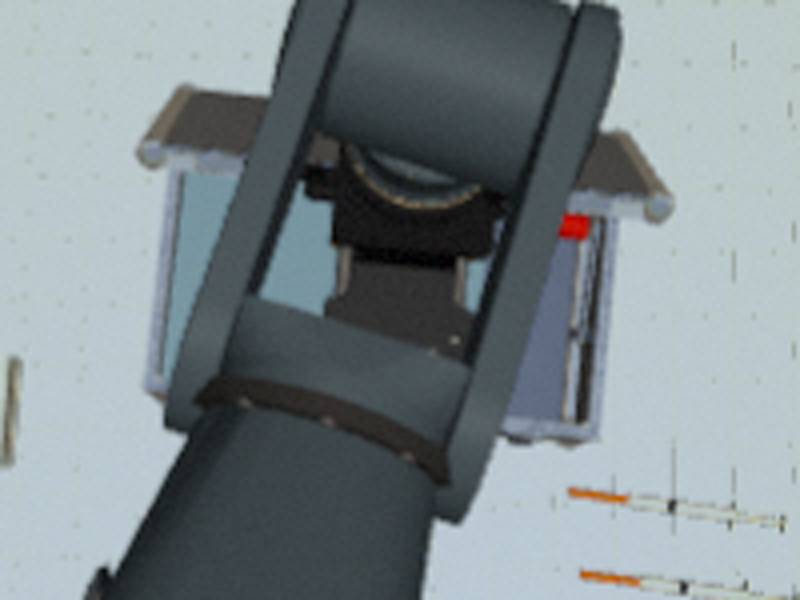

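View pics/wrist3.png

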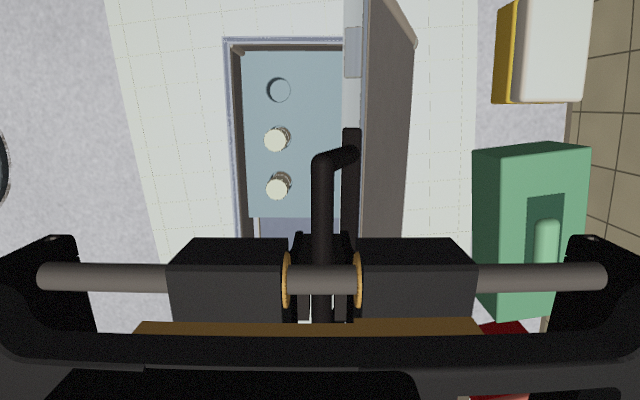

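```bash
python3 - <<'E'
from h import *
th=th_of()
c=load('top1');P=cloud(c);p=c['p'].astype(int)
Q=P-CASE; X=Q@XH-.095;Y=Q@YH;Z=P[...,2]-.1
red=(p[...,0]>120)&(p[...,1]<50)&(p[...,2]<50)&(abs(Y+.115)<.05)&(abs(X)<.2)
v,u=np.nonzero(red);print('red',len(u),u.min(),u.max(),v.min(),v.max(),'XYZ',np.median(X[red]),np.median(Y[red]),np.median(Z[red]),Z[red].max())
for vv in range(170,228,2):
    r=[(uu,round(X[vv,uu]*1000),round(Y[vv,uu]*1000),round(Z[vv,uu]*1000)) for uu in range(380,392)]
    print(vv,' '.join(f'{a[1]},{a[2]},{a[3]}' for a in r))
E
```

```text
t 8.4 tcp [ 0.5897 -0.0652  0.4874] grasp [ 0.5899 -0.0654  0.3234] F [ 3.76 -5.08 -8.38] M [-0.91 -0.44 -0.03] w 0.0106 q [-0.3   0.4   1.41 -0.    1.33 -0.22]
th 1.181 r 0.2387 y 0.0014 Ftan 0.66 Frad -9.33
red 34 380 386 174 179 XYZ -0.056242422359091146 -0.11995945113268754 0.024366170021786066 0.027907677111992463
170 -140,-41,563 -140,-43,563 -69,-94,182 -69,-96,184 -69,-98,183 -69,-100,184 -252,37,1176 -68,-105,180 -68,-107,184 -68,-110,182 -68,-112,183 -67,-114,182
172 -143,-41,563 -142,-43,563 -74,-94,182 -73,-97,177 -73,-99,180 -73,-101,181 -72,-104,179 -73,-106,181 -72,-108,178 -72,-110,180 -72,-112,181 -72,-115,180
174 -145,-42,563 -51,-113,24 -51,-116,24 -50,-119,21 -50,-121,22 -49,-124,20 -49,-127,19 -48,-130,17 -51,-129,37 -53,-130,47 -37,-147,-45 -252,37,1176
176 -148,-42,564 -56,-114,24 -56,-116,25 -56,-118,26 -56,-121,27 -55,-124,24 -55,-127,21 -55,-129,24 -57,-129,39 -54,-135,22 -54,-137,23 -48,-144,-7
178 -61,-112,21 -61,-114,22 -61,-117,21 -61,-119,24 -60,-122,21 -60,-125,22 -61,-127,26 -61,-129,29 -60,-132,24 -59,-135,18 -59,-138,20 -54,-144,-5
180 -48,-127,-95 
[... 3159 characters left out ...]
,3 -162,-147,2 -162,-149,2 -153,-169,-102
220 -163,-137,-98 -163,-139,-86 -163,-142,-88 -163,-144,-85 -163,-146,-79 -164,-146,-62 -165,-146,-44 -167,-143,-7 -167,-145,1 -167,-147,4 -167,-151,-4 -160,-168,-96
222 -169,-137,-95 -169,-139,-86 -169,-142,-85 -169,-144,-81 -169,-146,-73 -170,-146,-57 -171,-145,-36 -173,-143,-5 -173,-145,3 -172,-148,0 -172,-151,-1 -165,-169,-97
224 -174,-138,-93 -175,-139,-83 -174,-142,-85 -174,-146,-91 -174,-146,-76 -176,-145,-50 -176,-146,-37 -178,-143,1 -178,-145,4 -178,-148,1 -177,-152,-3 -171,-170,-99
226 -185,-125,1 -185,-128,-2 -180,-141,-75 -180,-144,-77 -180,-146,-67 -183,-140,-13 -184,-141,1 -183,-144,0 -183,-146,-1 -183,-148,2 -177,-167,-97 -177,-170,-97
```

The red pad (top view, about col 383, row 176) and the links show the stay is still bent. From the geometry I expect it to go straight near 1.35 rad, so I move on in small steps.

Call:
step_arm([
  [1, 0.14, 0, 0.05, 0, 0, 0],
  [1, 0.1, 0, -0.03, 0, 0, 0],
  [1, 0.1, 0, -0.03, 0, 0, 0],
  [1, 0.1, 0, -0.03, 0, 0, 0],
  [1, 0.1, 0, -0.03, 0, 0, 0],
  [1, 0.1, 0, -0.03, 0, 0, 0],
  [1, 0.1, 0, -0.03, 0, 0, 0],
  [1, 0.1, 0, -0.03, 0, 0, 0],
  [1, 0, 0, 0, 0, 0, 0],
  [1, 0, 0, 0, 0, 0, 0],
], squeeze=8)

```text
time: 9.4
position: [0.6101, -0.0667, 0.4937]
tool_rot: [0.999, -0.041, 0.001, 0.001]
ft_force: [-1.4, -5.1, 4.3]
grip_width: 0.0104
```

```bash
python3 - <<'E'
from h import *
th_of()
E
```

```text
t 9.4 tcp [ 0.6101 -0.0667  0.4937] grasp [ 0.6105 -0.067   0.3297] F [-1.38 -5.11  4.35] M [-0.9   0.27 -0.03] w 0.0104 q [-0.29  0.43  1.35 -0.    1.36 -0.21]
th 1.271 r 0.2383 y 0.0015 Ftan 0.36 Frad 4.44
```

Call:
step_arm([
  [1, 0.07, 0.04, -0.01, 0, 0, 0],
  [1, 0, 0, 0, 0, 0, 0],
  [1, 0.07, 0, -0.02, 0, 0, 0],
  [1, 0, 0, 0, 0, 0, 0],
  [1, 0.07, 0, -0.02, 0, 0, 0],
  [1, 0, 0, 0, 0, 0, 0],
  [1, 0.07, 0, -0.02, 0, 0, 0],
  [1, 0, 0, 0, 0, 0, 0],
  [1, 0, 0, 0, 0, 0, 0],
  [1, 0, 0, 0, 0, 0, 0],
])

```text
time: 10.4
position: [0.6168, -0.0677, 0.4953]
tool_rot: [0.999, -0.041, 0.001, -0.0]
ft_force: [-2.1, -3.0, 5.2]
grip_width: 0.0107
```

```bash
python3 - <<'E'
from h import *
th_of()
E
```

```text
t 10.4 tcp [ 0.6168 -0.0677  0.4953] grasp [ 0.6171 -0.0677  0.3313] F [-2.13 -3.04  5.22] M [-0.63  0.38 -0.1 ] w 0.0107 q [-0.29  0.44  1.33  0.    1.37 -0.21]
th 1.3 r 0.2382 y 0.0014 Ftan -0.41 Frad 5.54
```

Call:
step_arm([
  [1, 0.07, 0.02, -0.05, 0, 0, 0],
  [1, 0, 0, 0, 0, 0, 0],
  [1, 0.07, 0, -0.02, 0, 0, 0],
  [1, 0, 0, 0, 0, 0, 0],
  [1, 0.07, 0, -0.02, 0, 0, 0],
  [1, 0, 0, 0, 0, 0, 0],
  [1, 0, 0, 0, 0, 0, 0],
  [1, 0, 0, 0, 0, 0, 0],
  [1, 0, 0, 0, 0, 0, 0],
  [1, 0, 0, 0, 0, 0, 0],
])

```text
time: 11.4
position: [0.6222, -0.0684, 0.4965]
tool_rot: [0.999, -0.041, 0.001, -0.001]
ft_force: [-0.7, 0.8, 5.5]
grip_width: 0.0108
```

```bash
python3 - <<'E'
from h import *
th_of()
E
```

```text
t 11.4 tcp [ 0.6222 -0.0684  0.4965] grasp [ 0.6224 -0.0682  0.3325] F [-0.7   0.77  5.51] M [-0.07  0.27 -0.01] w 0.0108 q [-0.29  0.44  1.32  0.    1.38 -0.21]
th 1.323 r 0.2381 y 0.0012 Ftan 0.62 Frad 5.53
```

Call:
step_arm([
  [1, 0.06, 0, -0.02, 0, 0, 0],
  [1, 0, 0, 0, 0, 0, 0],
  [1, 0, 0, 0, 0, 0, 0],
  [1, 0.06, 0, -0.02, 0, 0, 0],
  [1, 0, 0, 0, 0, 0, 0],
  [1, 0, 0, 0, 0, 0, 0],
  [1, 0, 0, 0, 0, 0, 0],
  [1, 0, 0, 0, 0, 0, 0],
  [1, 0, 0, 0, 0, 0, 0],
  [1, 0, 0, 0, 0, 0, 0],
])

```text
time: 12.4
position: [0.6251, -0.0687, 0.497]
tool_rot: [0.999, -0.041, 0.0, -0.001]
ft_force: [0.9, 3.3, 3.5]
grip_width: 0.0105
```

```bash
python3 - <<'E'
from h import *
th_of()
E
```

```text
t 12.4 tcp [ 0.6251 -0.0687  0.497 ] grasp [ 0.6252 -0.0686  0.333 ] F [0.87 3.29 3.46] M [ 0.51 -0.1   0.02] w 0.0105 q [-0.29  0.45  1.31  0.    1.39 -0.21]
th 1.335 r 0.2381 y 0.0011 Ftan 1.39 Frad 3.23
```

Call:
step_arm([
  [1, 0.06, -0.01, -0.02, 0, 0, 0],
  [1, 0, 0, 0, 0, 0, 0],
  [1, 0, 0, 0, 0, 0, 0],
  [1, 0.06, 0, -0.01, 0, 0, 0],
  [1, 0, 0, 0, 0, 0, 0],
  [1, 0, 0, 0, 0, 0, 0],
  [1, 0, 0, 0, 0, 0, 0],
  [1, 0, 0, 0, 0, 0, 0],
  [1, 0, 0, 0, 0, 0, 0],
  [1, 0, 0, 0, 0, 0, 0],
])

```text
time: 13.4
position: [0.6279, -0.069, 0.4976]
tool_rot: [0.999, -0.041, 0.0, -0.0]
ft_force: [1.0, 5.1, 3.1]
grip_width: 0.0109
```

```bash
python3 - <<'E'
from h import *
th=th_of()
snap('top','top2')
c=load('top2');P=cloud(c);p=c['p'].astype(int)
Q=P-CASE; X=Q@XH-.095;Y=Q@YH;Z=P[...,2]-.1
red=(p[...,0]>120)&(p[...,1]<50)&(p[...,2]<50)&(abs(Y+.115)<.05)&(abs(X)<.2)
v,u=np.nonzero(red)
for vv in range(v.min(),v.max()+1): 
    m=red[vv]; print(vv,np.median(X[vv][m]).round(4),np.median(Z[vv][m]).round(4))
E
```

```text
t 13.4 tcp [ 0.6279 -0.069   0.4976] grasp [ 0.628  -0.0689  0.3336] F [1.03 5.12 3.13] M [ 0.73 -0.04 -0.  ] w 0.0109 q [-0.29  0.45  1.3   0.    1.39 -0.2 ]
th 1.347 r 0.2381 y 0.001 Ftan 1.29 Frad 2.92
176 -0.0594 0.0402
177 -0.062 0.0437
178 -0.0647 0.0436
179 -0.0671 0.0435
180 -0.0692 0.0417
181 -0.0717 0.0407
```

Call:
step_arm([
  [1, 0.05, -0.03, -0.01, 0, 0, 0],
  [1, 0, 0, 0, 0, 0, 0],
  [1, 0, 0, 0, 0, 0, 0],
  [1, 0.05, 0, -0.01, 0, 0, 0],
  [1, 0, 0, 0, 0, 0, 0],
  [1, 0, 0, 0, 0, 0, 0],
  [1, 0, 0, 0, 0, 0, 0],
  [1, 0, 0, 0, 0, 0, 0],
  [1, 0, 0, 0, 0, 0, 0],
  [1, 0, 0, 0, 0, 0, 0],
])

```text
time: 14.45
position: [0.6302, -0.0688, 0.498]
tool_rot: [0.999, -0.041, -0.001, 0.0]
ft_force: [-2.7, -1.1, 0.9]
grip_width: 0.0108
```

```bash
cat >> h.py <<'E'
def pad(name):
    snap('top',name);c=load(name);P=cloud(c);p=c['p'].astype(int)
    Q=P-CASE; X=Q@XH-.095;Y=Q@YH;Z=P[...,2]-.1
    red=(p[...,0]>120)&(p[...,1]<50)&(p[...,2]<50)&(abs(Y+.115)<.05)&(abs(X)<.2)
    v,u=np.nonzero(red)
    for vv in range(v.min(),v.max()+1): 
        m=red[vv]; print(vv,m.sum(),np.median(X[vv][m]).round(4),np.median(Y[vv][m]).round(4),np.median(Z[vv][m]).round(4))
E
python3 - <<'E'
from h import *
th=th_of()
pad('top3')
E
```

```text
t 14.45 tcp [ 0.6302 -0.0688  0.498 ] grasp [ 0.63   -0.0689  0.334 ] F [-2.67 -1.12  0.86] M [-0.09  0.49 -0.02] w 0.0108 q [-0.28  0.46  1.29 -0.    1.4  -0.2 ]
th 1.355 r 0.2381 y 0.0012 Ftan -2.33 Frad 1.39
178 7 -0.0659 -0.1111 0.0472
179 10 -0.0686 -0.1142 0.0518
180 9 -0.0707 -0.116 0.0501
181 10 -0.0738 -0.1147 0.0534
182 9 -0.0759 -0.114 0.0499
183 9 -0.0784 -0.1146 0.0506
184 2 -0.0799 -0.1223 0.0478
```

Call:
step_arm([
  [0.6, 0, 0, 0, 0, 0, 0],
  [0.4, 0, 0, 0, 0, 0, 0],
  [0.2, 0, 0, 0, 0, 0, 0],
  [0, 0, 0, 0, 0, 0, 0],
  [0, 0, 0, 0, 0, 0, 0],
  [0, 0, 0, 0, 0, 0, 0],
  [0, 0, 0, 0, 0, 0, 0],
  [0, 0, 0, 0, 0, 0, 0],
  [0, 0, 0, 0, 0, 0, 0],
  [0, 0, 0, 0, 0, 0, 0],
])

```text
time: 15.5
position: [0.6304, -0.0686, 0.4983]
tool_rot: [0.999, -0.041, 0.0, 0.0]
ft_force: [0.5, 0.3, -0.3]
grip_width: 0.0436
```

```bash
python3 - <<'E'
from h import *
th=th_of()
pad('top4'); snap('wrist','wrist4')
E
```

```text
t 15.5 tcp [ 0.6304 -0.0686  0.4983] grasp [ 0.6304 -0.0686  0.3343] F [ 0.51  0.26 -0.3 ] M [-0.14 -0.03  0.01] w 0.0436 q [-0.28  0.46  1.29  0.    1.4  -0.2 ]
th 1.357 r 0.2383 y 0.0016 Ftan 0.41 Frad -0.4
179 6 -0.0688 -0.1093 0.0526
180 10 -0.0711 -0.1144 0.0527
181 10 -0.0739 -0.1146 0.0546
182 10 -0.0767 -0.1144 0.0553
183 10 -0.0789 -0.115 0.0539
184 8 -0.0815 -0.1151 0.0546
185 2 -0.0822 -0.1262 0.0482
```

View pics/wrist4.png

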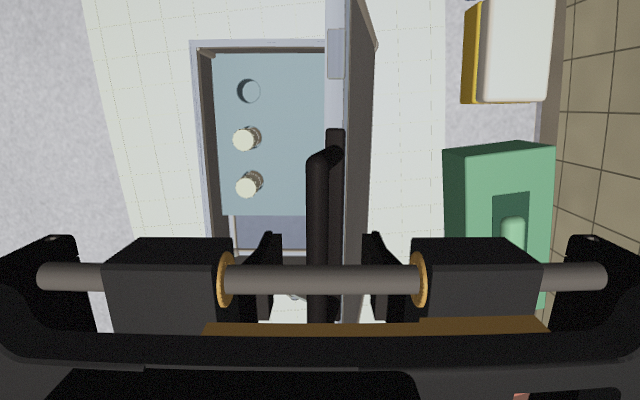

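The pad has snapped up to 46 mm above the hinge line and forward, and the bar stands free between the fingers (col 318), so the stay is locked. I clear the handle and go for the tube.

Call:
step_arm([
  [0, 0, 0, -1, 0, 0, 0],
  [0, 0, 0, -1, 0, 0, 0],
  [0, 0, 0, -1, 0, 0, 0],
  [-0.2, -0.7, -1, 0, 0, 0, 0],
  [-0.2, -0.7, -1, 0, 0, 0, 0],
  [-0.2, -0.7, -1, 0, 0, 0, 0],
  [-0.2, -0.7, -1, 0, 0, 0, 0],
  [-0.2, -0.7, -1, 0, 0, 0, 0],
  [-0.2, -0.7, -1, 0, 0, 0, 0],
  [-0.2, -0.7, -1, 0, 0, 0, 0],
])

```text
time: 16.6
position: [0.5219, 0.1169, 0.5734]
tool_rot: [0.999, -0.041, 0.0, -0.0]
ft_force: [-0.1, 1.1, 0.6]
grip_width: 0.0526
```

```bash
python3 - <<'E'
from h import *
st()
snap('wrist','wrist5'); pad('top5')
plan([.478,.325,.22],down(0),10)
E
```

```text
t 16.6 tcp [0.5219 0.1169 0.5734] grasp [0.5219 0.1169 0.4094] F [-0.05  1.09  0.65] M [-0.06  0.02  0.04] w 0.0526 q [0.01 0.25 1.41 0.   1.48 0.09]
179 6 -0.0689 -0.1088 0.0527
180 10 -0.0714 -0.1143 0.0534
181 10 -0.0741 -0.1146 0.0553
182 10 -0.0767 -0.1145 0.0553
183 10 -0.0793 -0.1145 0.0556
184 9 -0.0812 -0.1142 0.0531
185 2 -0.0829 -0.1256 0.0529
n 10 shift [-0.206 -0.818  0.76 ] turn [-0.001  0.001 -0.056]   target tcp [0.478 0.325 0.384]
```

View pics/wrist5.png

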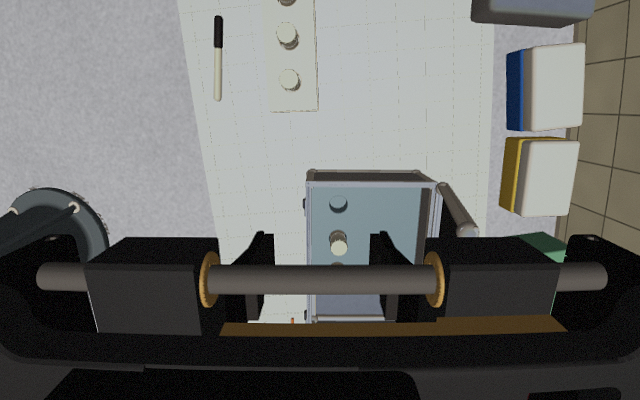

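The free socket is at about (338,203) here and was at (249,91) in the previous picture. The marker and rack are at the upper left. I zoom in to triangulate the mouth.

```bash
python3 - <<'E'
from h import *
a=cv2.imread('pics/wrist4.png')[65:215,205:355]; b=cv2.imread('pics/wrist5.png')[170:270,290:390]; c=cv2.imread('pics/top5.png')[150:240,270:390]
ims=[cv2.resize(k,(390,390) ,interpolation=cv2.INTER_CUBIC) for k in (a,b)]
cv2.imwrite('pics/z1.png',np.hstack(ims)); cv2.imwrite('pics/z2.png',cv2.resize(c,None,fx=6,fy=6,interpolation=cv2.INTER_CUBIC))
E
```

```text
(no output)
```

View pics/z1.png

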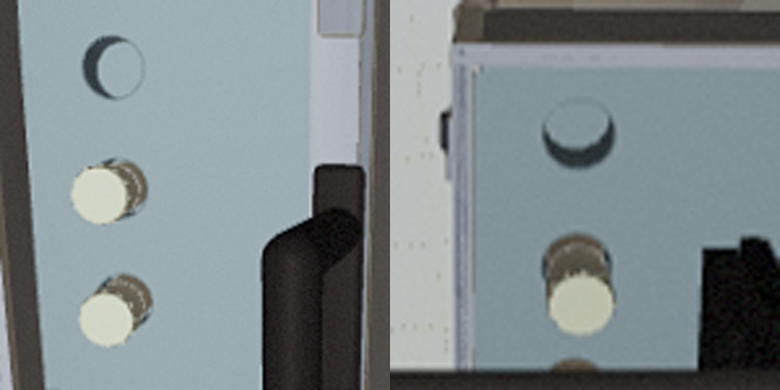

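View pics/z2.png

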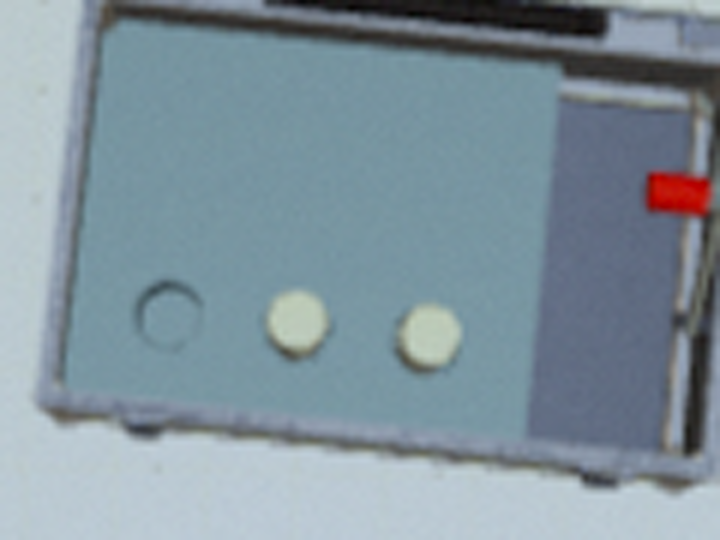

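Call:
step_arm([
  [-0.3, -0.2, -0.82, 0.76, 0, 0, -0.06],
  [-0.3, -0.2, -0.82, 0.76, 0, 0, -0.06],
  [-0.3, -0.2, -0.82, 0.76, 0, 0, -0.06],
  [-0.3, -0.2, -0.82, 0.76, 0, 0, -0.06],
  [-0.3, -0.2, -0.82, 0.76, 0, 0, -0.06],
  [-0.3, -0.2, -0.82, 0.76, 0, 0, -0.06],
  [-0.3, -0.2, -0.82, 0.76, 0, 0, -0.06],
  [-0.3, -0.2, -0.82, 0.76, 0, 0, -0.06],
  [-0.3, -0.2, -0.82, 0.76, 0, 0, -0.06],
  [-0.3, -0.2, -0.82, 0.76, 0, 0, -0.06],
])

```text
time: 17.7
position: [0.4825, 0.3232, 0.3825]
tool_rot: [1.0, 0.001, 0.0, 0.0]
ft_force: [0.5, -0.1, 0.5]
grip_width: 0.0564
```

```bash
python3 - <<'E'
from h import *
st(); snap('wrist','wrist6')
E
```

```text
t 17.7 tcp [0.4825 0.3232 0.3825] grasp [0.4827 0.3232 0.2185] F [ 0.5  -0.08  0.5 ] M [-0.12  0.02  0.06] w 0.0564 q [ 0.4   0.49  1.57 -0.    1.08  0.4 ]
```

View pics/wrist6.png

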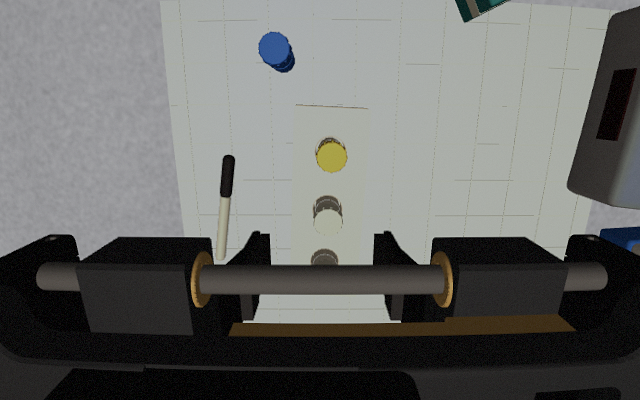

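```bash
python3 - <<'E'
from h import *
w4,w5,t5,w6,t0=[load(n) for n in('wrist4','wrist5','top5','wrist6','top0')]
print(tri(w4,(248.8,90.8),w5,(338.5,204.4)),tri(w5,(338.5,204.4),t5,(298.3,202.7)),tri(w4,(248.8,90.8),t5,(298.3,202.7)))
for c,uv in((w4,(248.8,90.8)),(w5,(338.5,204.4)),(t5,(298.3,202.7))): print('z.042',onplane(c,[uv],.042))
print('model',case(-.045,.098,.042))
hsv=cv2.cvtColor(w6['p'],cv2.COLOR_RGB2HSV)
m=(hsv[...,0]>20)&(hsv[...,0]<35)&(hsv[...,1]>120)&(hsv[...,2]>120); m[230:]=0
cn,_=cv2.findContours(m.astype(np.uint8),cv2.RETR_EXTERNAL,cv2.CHAIN_APPROX_NONE);k=max(cn,key=cv2.contourArea);e=cv2.fitEllipse(k);print(e)
print(onplane(w6,[e[0]],.084), tri(w6,e[0],t0,(178.5,217.5)), onplane(t0,[(178.5,217.5)],.082))
P=cloud(w6);q=P[m];print('depth z',np.percentile(q[:,2],[5,50,95]),np.median(q,0))
# fingertips wrt
print(proj(w6,[[.4827,.3232,.2185]]))
E
```

```text
(array([0.54200892, 0.03850297, 0.03957625]), np.float64(0.0005118278352568571)) (array([0.54233555, 0.03617795, 0.0324532 ]), np.float64(0.0006618011887580697)) (array([0.54213522, 0.03720951, 0.03982617]), np.float64(0.0028291299892757396))
z.042 [[0.54274315 0.03844854 0.042     ]]
z.042 [[0.54172433 0.03907195 0.042     ]]
z.042 [[0.54175983 0.0357105  0.042     ]]
model [0.54200445 0.03529328 0.042     ]
((331.22869873046875, 156.64645385742188), (28.848224639892578, 29.491884231567383), 74.43721008300781)
[[0.48935836 0.35849675 0.084     ]] (array([0.49073706, 0.35728797, 0.07569468]), np.float64(0.002254404691693748)) [[0.49151363 0.35527247 0.082     ]]
depth z [0.08086914 0.08235063 0.08358763] [0.48926348 0.35807685 0.08235063]
[[325.01919439 266.43263295]]
```

```bash
python3 - <<'E'
from h import *
plan([.4893,.3583,.072],down(0),7)
E
```

```text
n 7 shift [ 0.051 -0.189  0.819] turn [-0.     0.005  0.003]   target tcp [0.4893 0.3583 0.236 ]
```

Call:
step_arm([
  [-0.3, 0.09, -0.33, 0.6, 0, 0, 0],
  [-0.3, 0.09, -0.33, 0.6, 0, 0, 0],
  [-0.3, 0.09, -0.33, 0.6, 0, 0, 0],
  [-0.3, 0.09, -0.33, 0.6, 0, 0, 0],
  [-0.3, 0, 0, 0.9, 0, 0, 0],
  [-0.3, 0, 0, 0.9, 0, 0, 0],
  [-0.3, 0, 0, 0.9, 0, 0, 0],
  [-0.3, 0, 0, 0.6, 0, 0, 0],
  [-0.3, 0, 0, 0, 0, 0, 0],
  [-0.3, 0, 0, 0, 0, 0, 0],
])

```text
time: 18.75
position: [0.4912, 0.356, 0.2406]
tool_rot: [1.0, 0.001, 0.0, -0.0]
ft_force: [0.3, 0.2, -0.3]
grip_width: 0.0563
```

```bash
python3 - <<'E'
from h import *
st(); snap('wrist','wrist7')
plan([.4893,.3583,.072],down(0),1)
E
```

```text
t 18.75 tcp [0.4912 0.356  0.2406] grasp [0.4912 0.356  0.0766] F [ 0.34  0.22 -0.25] M [-0.12  0.    0.02] w 0.0563 q [ 0.44  0.72  1.6  -0.    0.82  0.44]
n 1 shift [-0.084 -0.088  0.214] turn [-0.005 -0.011  0.01 ]   target tcp [0.4893 0.3583 0.236 ]
```

View pics/wrist7.png

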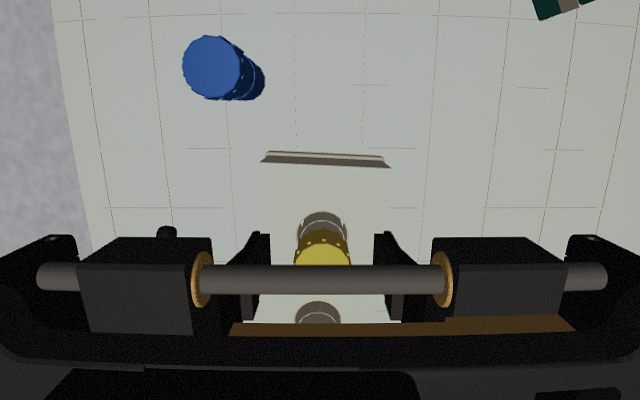

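The yellow cap (col 322) sits centred between the fingers. I close, then lift.

Call:
step_arm([
  [-0.3, -0.07, -0.09, 0.2, 0, 0, 0],
  [0.2, 0, 0, 0, 0, 0, 0],
  [0.5, 0, 0, 0, 0, 0, 0],
  [0.6, 0, 0, 0, 0, 0, 0],
  [0.7, 0, 0, 0, 0, 0, 0],
  [0.7, 0, 0, 0, 0, 0, 0],
  [0.7, 0, 0, 0, 0, 0, 0],
  [0.7, 0, 0, -0.2, 0, 0, 0],
  [0.7, 0, 0, -0.4, 0, 0, 0],
  [0.7, 0, 0, -0.6, 0, 0, 0],
], squeeze=12)

```text
time: 19.8
position: [0.4889, 0.358, 0.2661]
tool_rot: [1.0, 0.001, -0.001, 0.0]
ft_force: [0.0, 0.9, -1.2]
grip_width: 0.0266
```

```bash
python3 - <<'E'
from h import *
st()
E
```

```text
t 19.8 tcp [0.4889 0.358  0.2661] grasp [0.4886 0.3579 0.1021] F [ 0.03  0.89 -1.18] M [-0.06  0.03  0.01] w 0.0266 q [ 0.45  0.68  1.59 -0.    0.87  0.45]
```

```bash
python3 - <<'E'
from h import *
p,R=plan([.542,.0385,.22],down(YAW+np.pi/2),17)
o=status.get_obs(); T=np.eye(4);T[:3,:3]=Rot.from_quat(o['tool_rot']).as_matrix();T[:3,3]=o['position']
E
```

```text
n 17 shift [-0.429  0.719 -0.277] turn [-0.     0.001 -0.627]   target tcp [0.542  0.0385 0.384 ]
```

Call:
step_arm([
  [0.7, 0, 0, -0.8, 0, 0, 0],
  [0.7, 0, 0, -1, 0, 0, 0],
  [0.7, 0, 0, -1, 0, 0, 0],
  [0.7, -0.43, 0.72, -0.2, 0, 0, -0.63],
  [0.7, -0.43, 0.72, -0.2, 0, 0, -0.63],
  [0.7, -0.43, 0.72, -0.2, 0, 0, -0.63],
  [0.7, -0.43, 0.72, -0.2, 0, 0, -0.63],
  [0.7, -0.43, 0.72, -0.2, 0, 0, -0.63],
  [0.7, -0.43, 0.72, -0.2, 0, 0, -0.63],
  [0.7, -0.43, 0.72, -0.2, 0, 0, -0.63],
])

```text
time: 20.8
position: [0.4496, 0.2182, 0.3724]
tool_rot: [0.952, 0.306, 0.001, 0.0]
ft_force: [0.7, -0.3, -1.0]
grip_width: 0.0264
```

```bash
python3 - <<'E'
from h import *
st(); plan([.542,.0385,.22],down(YAW+np.pi/2),10)
E
```

```text
t 20.8 tcp [0.4496 0.2182 0.3724] grasp [0.4499 0.2183 0.2084] F [ 0.65 -0.26 -0.97] M [-0.06  0.01 -0.01] w 0.0264 q [ 0.23  0.41  1.78 -0.    0.96 -0.39]
n 10 shift [-0.427  0.716 -0.047] turn [ 0.001 -0.001 -0.622]   target tcp [0.542  0.0385 0.384 ]
```

Call:
step_arm([
  [0.7, -0.43, 0.72, -0.05, 0, 0, -0.62],
  [0.7, -0.43, 0.72, -0.05, 0, 0, -0.62],
  [0.7, -0.43, 0.72, -0.05, 0, 0, -0.62],
  [0.7, -0.43, 0.72, -0.05, 0, 0, -0.62],
  [0.7, -0.43, 0.72, -0.05, 0, 0, -0.62],
  [0.7, -0.43, 0.72, -0.05, 0, 0, -0.62],
  [0.7, -0.43, 0.72, -0.05, 0, 0, -0.62],
  [0.7, -0.43, 0.72, -0.05, 0, 0, -0.62],
  [0.7, -0.43, 0.72, -0.05, 0, 0, -0.62],
  [0.7, -0.43, 0.72, -0.05, 0, 0, -0.62],
])

```text
time: 21.8
position: [0.5422, 0.0369, 0.3848]
tool_rot: [0.736, 0.677, 0.001, 0.001]
ft_force: [0.3, -0.1, 0.5]
grip_width: 0.0263
```

```bash
python3 - <<'E'
from h import *
st(); snap('wrist','wrist8'); snap('top','top8'); plan([.542,.0385,.22],down(YAW+np.pi/2),1)
E
```

```text
t 21.8 tcp [0.5422 0.0369 0.3848] grasp [0.5424 0.0369 0.2208] F [ 0.3  -0.13  0.45] M [-0.02  0.04  0.03] w 0.0263 q [-0.14  0.44  1.66  0.    1.04 -1.62]
n 1 shift [ 0.092 -0.083  0.039] turn [ 0.039  0.005 -0.068]   target tcp [0.542  0.0385 0.384 ]
```

View pics/wrist8.png

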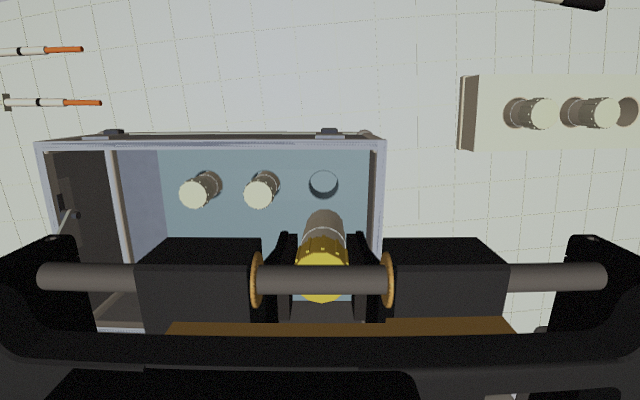

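The free socket shows at about (323,184), with the held tube just below it. I re-measure its mouth in this view.

```bash
python3 - <<'E'
from h import *
w=load('wrist8')
p=w['p'][160:215,290:360]; cv2.imwrite('pics/z3.png',cv2.resize(p[:,:,::-1],None,fx=8,fy=8,interpolation=cv2.INTER_CUBIC))
E
```

```text
(no output)
```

View pics/z3.png

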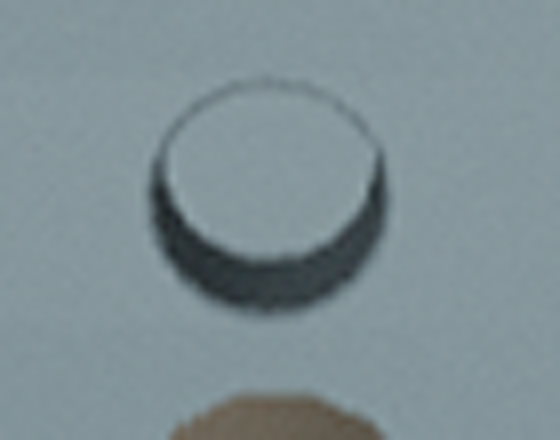

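```bash
python3 - <<'E'
from h import *
w8,w4,w5=[load(n) for n in('wrist8','wrist4','wrist5')]
uv=(323.6,184.4)
print(onplane(w8,[uv],.042),tri(w8,uv,w4,(248.8,90.8)),tri(w8,uv,w5,(338.5,204.4)))
P=cloud(w8); print('foam z',np.median(P[170:200,340:355,2]))
for c,l in((w8,[(197,194),(260,189)]),): print(onplane(c,l,.084))
st()
for t in([.5425,.038,.10],[.5425,.038,.0715]): plan(t,down(YAW+np.pi/2),5)
E
```

```text
[[0.54055357 0.0392233  0.042     ]] (array([0.54168568, 0.03900662, 0.0368685 ]), np.float64(0.0003193888552764095)) (array([0.54135437, 0.0389153 , 0.04039912]), np.float64(0.0010291039728379365))
foam z 0.04029320255016894
[[ 0.5299552  -0.07528598  0.084     ]
 [ 0.53031902 -0.0174081   0.084     ]]
t 21.9 tcp [0.5439 0.036  0.385 ] grasp [0.5447 0.0358 0.221 ] F [-0.27  0.81  0.1 ] M [-0.04 -0.01 -0.01] w 0.0262 q [-0.14  0.44  1.66 -0.    1.03 -1.62]
n 5 shift [ 0.015 -0.015  0.968] turn [ 0.008  0.001 -0.014]   target tcp [0.5425 0.038  0.264 ]
n 5 shift [ 0.015 -0.016  1.196] turn [ 0.008  0.001 -0.014]   target tcp [0.5425 0.038  0.2355]
```

Call:
step_arm([
  [0.7, 0.1, 0.08, 0.3, 0.04, 0, -0.07],
  [0.7, 0, 0, 0.6, 0, 0, 0],
  [0.7, 0, 0, 0.8, 0, 0, 0],
  [0.7, 0, 0, 0.8, 0, 0, 0],
  [0.7, 0, 0, 0.8, 0, 0, 0],
  [0.7, 0, 0, 0.6, 0, 0, 0],
  [0.7, 0, 0, 0.3, 0, 0, 0],
  [0.7, 0, 0, 0.1, 0, 0, 0],
  [0.7, 0, 0, 0, 0, 0, 0],
  [0.7, 0, 0, 0, 0, 0, 0],
])

```text
time: 22.9
position: [0.5437, 0.0402, 0.2764]
tool_rot: [0.734, 0.679, -0.001, -0.002]
ft_force: [-0.3, -0.2, -0.2]
grip_width: 0.0264
```

```bash
python3 - <<'E'
from h import *
st(); snap('wrist','wrist9'); st()
plan([.5415,.0388,.1115],down(YAW+np.pi/2),1)
E
```

```text
t 22.9 tcp [0.5437 0.0402 0.2764] grasp [0.543  0.0403 0.1124] F [-0.31 -0.24 -0.19] M [-0.01  0.03  0.  ] w 0.0264 q [-0.13  0.61  1.74 -0.    0.79 -1.62]
t 22.95 tcp [0.5438 0.0401 0.2765] grasp [0.5431 0.0402 0.1125] F [ 0.04 -1.05 -1.12] M [ 0.04 -0.03 -0.02] w 0.0265 q [-0.13  0.61  1.74 -0.    0.79 -1.62]
n 1 shift [-0.059 -0.087  0.041] turn [-0.029  0.     0.016]   target tcp [0.5415 0.0388 0.2755]
```

View pics/wrist9.png

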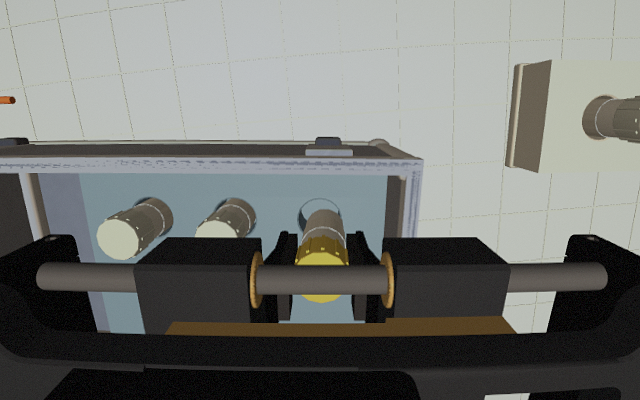

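```bash
python3 - <<'E'
from h import *
w=load('wrist9')
im=w['p'][:,:,::-1].copy()
o=st();R=Rot.from_quat(o['tool_rot']);zt=R.apply([0,0,1.]);g=o['position']+.164*zt
a=np.linspace(0,2*np.pi,60)
def circ(c,r,col):
    pts=proj(w,np.array([c+r*np.array([np.cos(t),np.sin(t),0]) for t in a])); return pts
crop=cv2.resize(im[185:265,280:365],None,fx=8,fy=8,interpolation=cv2.INTER_CUBIC)
S=lambda p:((p+.5-[280,185])*8).astype(int).reshape(-1,1,2)
cv2.polylines(crop,[S(circ(np.array([.5415,.0388,.0405]),.015,0))],True,(0,0,255))
cv2.polylines(crop,[S(circ(g+zt*.0595,.0125,0))],True,(0,255,0))
cv2.imwrite('pics/z4.png',crop)
cv2.imwrite('pics/z5.png',cv2.resize(im[185:265,280:365],None,fx=8,fy=8,interpolation=cv2.INTER_CUBIC))
E
```

```text
t 22.95 tcp [0.5438 0.0401 0.2765] grasp [0.5431 0.0402 0.1125] F [ 0.04 -1.05 -1.12] M [ 0.04 -0.03 -0.02] w 0.0265 q [-0.13  0.61  1.74 -0.    0.79 -1.62]
```

View pics/z4.png

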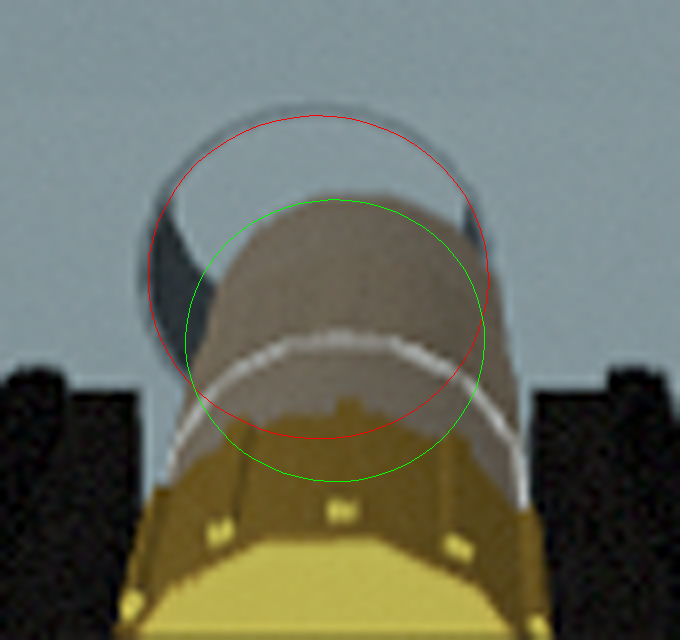

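Call:
step_arm([
  [0.7, -0.12, -0.07, 0, 0, 0, 0],
  [0.7, 0, 0, 0, 0, 0, 0],
  [0.7, 0, 0, 0.1, 0, 0, 0],
  [0.7, 0, 0, 0.1, 0, 0, 0],
  [0.7, 0, 0, 0.1, 0, 0, 0],
  [0.7, 0, 0, 0.1, 0, 0, 0],
  [0.7, 0, 0, 0.1, 0, 0, 0],
  [0.7, 0, 0, 0.1, 0, 0, 0],
  [0.7, 0, 0, 0, 0, 0, 0],
  [0.7, 0, 0, 0, 0, 0, 0],
])

```text
time: 23.95
position: [0.5415, 0.0371, 0.2607]
tool_rot: [0.734, 0.679, -0.002, -0.002]
ft_force: [0.3, -0.2, -0.5]
grip_width: 0.027
```

```bash
python3 - <<'E'
from h import *
o=st(); snap('wrist','wrist10')
im=load('wrist10')['p'][:,:,::-1]
cv2.imwrite('pics/z6.png',cv2.resize(im[175:275,270:370],None,fx=6,fy=6,interpolation=cv2.INTER_CUBIC))
E
```

```text
t 23.95 tcp [0.5415 0.0371 0.2607] grasp [0.5406 0.0372 0.0967] F [ 0.29 -0.16 -0.52] M [ 0.   -0.04  0.02] w 0.027 q [-0.14  0.63  1.76 -0.    0.76 -1.63]
```

View pics/z6.png

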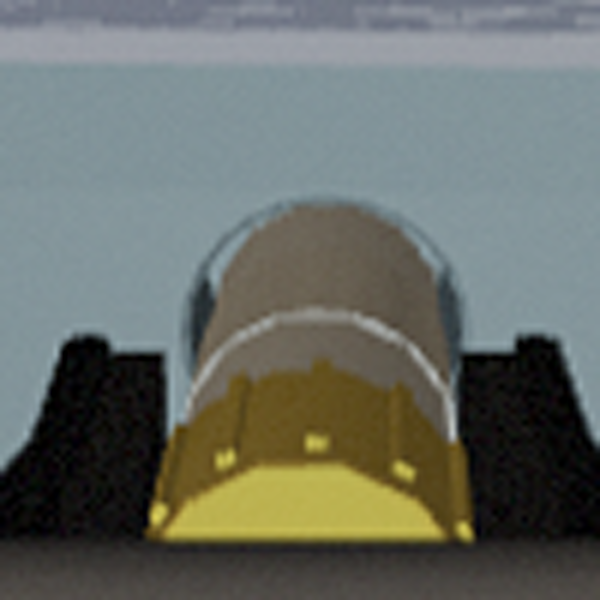

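The tube is centred left to right in the mouth but sits close to the front edge. I shift it 1.5 mm rearward and lower on.

Call:
step_arm([
  [0.7, 0, 0.06, 0, 0, 0, 0],
  [0.7, 0, 0, 0.1, 0, 0, 0],
  [0.7, 0, 0, 0.1, 0, 0, 0],
  [0.7, 0, 0, 0.1, 0, 0, 0],
  [0.7, 0, 0, 0.1, 0, 0, 0],
  [0.7, 0, 0, 0.1, 0, 0, 0],
  [0.7, 0, 0, 0.1, 0, 0, 0],
  [0.7, 0, 0, 0.1, 0, 0, 0],
  [0.7, 0, 0, 0.1, 0, 0, 0],
  [0.7, 0, 0, 0, 0, 0, 0],
])

```text
time: 25.0
position: [0.5428, 0.037, 0.2404]
tool_rot: [0.734, 0.679, -0.002, -0.002]
ft_force: [0.3, 0.4, -0.1]
grip_width: 0.0263
```

```bash
python3 - <<'E'
from h import *
o=st()
E
```

```text
t 25.0 tcp [0.5428 0.037  0.2404] grasp [0.5418 0.0371 0.0764] F [ 0.25  0.38 -0.11] M [-0.01 -0.03  0.08] w 0.0263 q [-0.14  0.67  1.76 -0.    0.72 -1.63]
```

No resistance. I lower the last 4–5 mm until it touches bottom.

Call:
step_arm([
  [0.7, 0, 0, 0.05, 0, 0, 0],
  [0.7, 0, 0, 0.05, 0, 0, 0],
  [0.7, 0, 0, 0.04, 0, 0, 0],
  [0.7, 0, 0, 0.04, 0, 0, 0],
  [0.7, 0, 0, 0, 0, 0, 0],
  [0.7, 0, 0, 0, 0, 0, 0],
  [0.7, 0, 0, 0, 0, 0, 0],
  [0.7, 0, 0, 0, 0, 0, 0],
  [0.7, 0, 0, 0, 0, 0, 0],
  [0.7, 0, 0, 0, 0, 0, 0],
])

```text
time: 26.0
position: [0.5429, 0.0371, 0.2363]
tool_rot: [0.734, 0.679, -0.002, -0.002]
ft_force: [-0.0, -0.4, 0.0]
grip_width: 0.0265
```

```bash
python3 - <<'E'
from h import *
o=st()
E
```

```text
t 26.0 tcp [0.5429 0.0371 0.2363] grasp [0.542  0.0371 0.0723] F [-0.03 -0.41  0.03] M [ 0.02 -0.   -0.03] w 0.0265 q [-0.14  0.68  1.76 -0.    0.71 -1.63]
```

Call:
step_arm([
  [0.7, 0, 0, 0.04, 0, 0, 0],
  [0.7, 0, 0, 0.03, 0, 0, 0],
  [0.7, 0, 0, 0, 0, 0, 0],
  [0.3, 0, 0, 0, 0, 0, 0],
  [0.2, 0, 0, 0, 0, 0, 0],
  [0.1, 0, 0, 0, 0, 0, 0],
  [0, 0, 0, 0, 0, 0, 0],
  [0, 0, 0, 0, 0, 0, 0],
  [0, 0, 0, 0, 0, 0, 0],
  [0, 0, 0, 0, 0, 0, 0],
])

```text
time: 27.0
position: [0.5428, 0.037, 0.2344]
tool_rot: [0.734, 0.679, -0.002, -0.002]
ft_force: [-1.2, -0.1, -0.7]
grip_width: 0.0433
```

```bash
python3 - <<'E'
from h import *
o=st(); snap('wrist','wrist11')
im=load('wrist11')['p'][:,:,::-1]
cv2.imwrite('pics/z7.png',cv2.resize(im[150:300,210:430],None,fx=3,fy=3,interpolation=cv2.INTER_CUBIC))
E
```

```text
t 27.0 tcp [0.5428 0.037  0.2344] grasp [0.5419 0.0371 0.0704] F [-1.24 -0.15 -0.66] M [0.02 0.06 0.05] w 0.0433 q [-0.14  0.68  1.77 -0.    0.7  -1.63]
```

View pics/z7.png

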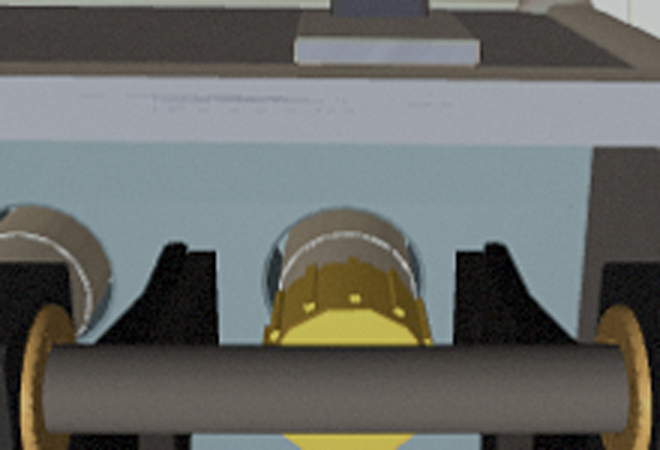

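The tube stands released in the socket. I retreat upward and begin tilting for the push, to see how the wrist joints behave.

Call:
step_arm([
  [0, 0, 0, -0.6, 0, 0, 0],
  [0, 0, 0, -1, 0, 0, 0],
  [0, 0, 0, -1, 0, 0, 0],
  [0, 0, 0, -1, 0, 0, 0],
  [0, 0, 0, -1, 0, 0, 0],
  [0.5, -0.8, -0.6, -0.4, 0, 0, 0],
  [1, -0.8, -0.6, 0, 0, 0, 0],
  [1, -0.8, -0.6, 0, -0.7, 0, 0],
  [1, -0.8, -0.4, 0, -0.7, 0, 0],
  [1, -0.8, -0.4, 0, -0.7, 0, 0],
])

```text
time: 28.05
position: [0.4705, -0.0581, 0.3573]
tool_rot: [0.726, 0.672, 0.098, 0.107]
ft_force: [0.8, 1.0, -0.0]
grip_width: 0.0117
```

```bash
python3 - <<'E'
from h import *
o=st(); print(repr(o['q']),repr(o['position']),repr(o['tool_rot']))
pad('top12')
snap('wrist','wrist12')
E
```

```text
t 28.05 tcp [ 0.4705 -0.0581  0.3573] grasp [ 0.5175 -0.062   0.2003] F [ 0.75  1.03 -0.05] M [0.05 0.17 0.02] w 0.0117 q [-0.38  0.37  1.94  0.16  0.56 -2.  ]
array([-0.38220759,  0.36685679,  1.94084204,  0.16123915,  0.56012675,
       -2.00020254]) array([ 0.47046028, -0.05814971,  0.35731303]) array([0.72622854, 0.67187798, 0.09841449, 0.10717586])
179 6 -0.0687 -0.1117 0.0511
180 10 -0.0712 -0.1139 0.052
181 10 -0.0741 -0.1143 0.0542
182 10 -0.0766 -0.1145 0.0556
183 10 -0.0789 -0.1147 0.0537
184 9 -0.081 -0.1167 0.0524
185 2 -0.0833 -0.1218 0.053
```

View pics/top12.png

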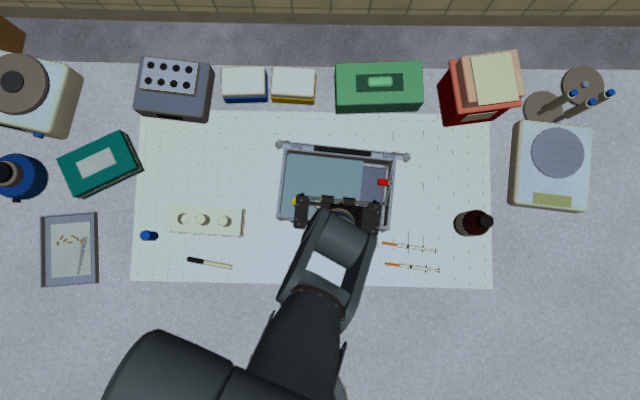

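```bash
cat >> h.py <<'E'
from scipy.optimize import least_squares
Rm=lambda ax,a: Rot.from_euler(ax,a).as_matrix()
def fk(q,k):
    a1,b,h,L1,L2,e,d6=k
    R=Rm('z',q[0]);p=R@[a1,b,h]
    R=R@Rm('y',q[1]);p=p+R@[0,0,L1]
    R=R@Rm('y',q[2]);p=p+R@[e,0,L2]
    R=R@Rm('z',q[3])@Rm('y',q[4]);p=p+R@[0,0,d6]
    return p,R@Rm('z',q[5]+np.pi)
E
cat > fit.py <<'E'
from h import *
D=[([1.14951649e+00,5.28273678e-01,1.43358893e+00,2.68e-05,1.18139,-.1784926],[0.15011521,0.60644589,0.4039893]),
([-.38220759,.36685679,1.94084204,.16123915,.56012675,-2.00020254],[.47046028,-.05814971,.35731303]),
([.23,.36,1.74,0,1.04,-.19],[.4499,.2181,.4046]),([-.34,.28,1.88,0,.98,-.26],[.4365,-.0366,.4047]),([-.37,.53,2.0,0,.61,-.28],[.4411,-.0498,.2725]),
([-.35,.36,1.83,0,.96,-.27],[.4707,-.055,.3814]),([-.31,.37,1.53,0,1.25,-.23],[.5511,-.0618,.466]),([-.28,.46,1.29,0,1.4,-.2],[.6304,-.0686,.4983]),
([.01,.25,1.41,0,1.48,.09],[.5219,.1169,.5734]),([.44,.72,1.6,0,.82,.44],[.4912,.356,.2406]),([-.14,.68,1.77,0,.70,-1.63],[.5428,.037,.2344])]
W=[5,5]+[1]*9
def res(k): return np.concatenate([w*(fk(q,k)[0]-p) for (q,p),w in zip(D,W)])
for x0 in([0,.1,.3,.4,.4,0,.1],[.05,-.1,.2,.35,.35,.05,.15]):
    s=least_squares(res,x0); print(np.round(s.x,4),np.abs(s.fun).max().round(4))
p,R=fk(D[1][0],s.x);print(Rot.from_matrix(R).as_quat(),p)
np.save('k.npy',s.x)
E
python3 fit.py
```

```text
[-0.0031  0.111   0.2699  0.592   0.3921  0.1123  0.1238] 0.0027
[-0.0031  0.111   0.2699  0.592   0.3921  0.1123  0.1238] 0.0027
[0.72622854 0.67187799 0.09841449 0.10717586] [ 0.47045315 -0.05813654  0.3573424 ]
```

```bash
cat >> h.py <<'E'
import os
K=np.load('k.npy') if os.path.exists('k.npy') else None
LO=np.array([-3.08,-.75,.22,-1.43,0,-2.85]);HI=np.array([3.08,2.2,2.44,4.57,2.65,2.85])
def ik(p,R,q0):
    def f(q):
        P,M=fk(q,K); return np.r_[(P-p)*10,(Rot.from_matrix(M).inv()*R).as_rotvec()]
    s=least_squares(f,np.clip(q0,LO+.01,HI-.01),bounds=(LO,HI)); return s.x,np.abs(s.fun).max()
def tilt(alpha,spin=0,base=None):
    # tool x=+YH, tilted forward by alpha from vertical, spin about tool z
    return Rot.from_rotvec(-alpha*YH)*down(YAW+np.pi/2)*Rot.from_euler('z',spin)
E
python3 - <<'E'
from h import *
q0=status.get_obs()['q']
def P(x,z,y=-.112): return HINGE+x*XH+y*YH+z*ZH
for al in(25,30,35,40,45):
  for sp in(-20,0,20):
    R=tilt(np.radians(al),np.radians(sp)); zt=R.apply([0,0,1.])
    out=[]
    for c in((-.0755,.0465),(-.0555,.0155)):
        push=np.array([np.cos(np.radians(50))*XH[0],np.cos(np.radians(50))*XH[1],-np.sin(np.radians(50))])
        tip=P(*c)-.009*push
        best=min((ik(tip-.182*zt,R,np.r_[q0[:3],a,q0[4],b]) for a,b in((.2,-2),(1,-2.5),(-1,-.5),(-.5,-1))),key=lambda r:r[1])
        out.append(best)
    print(al,sp,[ (np.round(q,2),round(e,3)) for q,e in out])
E
```

```text
25 -20 [(array([-0.59,  0.5 ,  1.87,  0.51,  0.43, -2.85]), np.float64(0.001)), (array([-0.56,  0.57,  1.85,  0.52,  0.39, -2.85]), np.float64(0.01))]
25 0 [(array([-0.59,  0.5 ,  1.87,  0.51,  0.43, -2.5 ]), np.float64(0.0)), (array([-0.57,  0.57,  1.85,  0.55,  0.38, -2.54]), np.float64(0.0))]
25 20 [(array([-0.59,  0.5 ,  1.87,  0.51,  0.43, -2.16]), np.float64(0.0)), (array([-0.57,  0.57,  1.85,  0.55,  0.38, -2.19]), np.float64(0.0))]
30 -20 [(array([-0.59,  0.5 ,  1.92,  0.52,  0.35, -2.85]), np.float64(0.083)), (array([-0.57,  0.57,  1.89,  0.54,  0.3 , -2.85]), np.float64(0.094))]
30 0 [(array([-0.61,  0.5 ,  1.94,  0.83,  0.35, -2.84]), np.float64(0.0)), (array([-0.59,  0.57,  1.91,  0.86,  0.31, -2.85]), np.float64(0.017))]
30 20 [(array([-0.61,  0.5 ,  1.94,  0.83,  0.35, -2.49]), np.float64(0.0)), (array([-0.59,  0.58,  1.91,  0.93,  0.31, -2.58]), np.float64(0.0))]
35 -20 [(array([-0.59,  0.5 ,  1.96,  0.53,  0.26, -2.85]), np.float64(0.171)), (array([-0.57,  0.58,  1.93,  0.55,  0.22, -2.85]), np.float64(0.184))]
35 0 [(array([-0.62,  0.5 ,  1.97,  0.85,  0.31, -2.85]),
[... 447 characters left out ...]
.85]), np.float64(0.2)), (array([-0.59,  0.58,  1.96,  0.88,  0.23, -2.85]), np.float64(0.224))]
40 20 [(array([-0.65,  0.51,  2.02,  1.18,  0.32, -2.85]), np.float64(0.128)), (array([-0.62,  0.59,  1.98,  1.2 ,  0.29, -2.85]), np.float64(0.157))]
45 -20 [(array([-0.58,  0.53,  2.05, -1.18,  0.  , -1.13]), np.float64(0.344)), (array([-0.56,  0.6 ,  2.01, -0.47,  0.  , -1.83]), np.float64(0.365))]
45 0 [(array([-0.58,  0.53,  2.05, -0.2 ,  0.  , -1.76]), np.float64(0.272)), (array([-0.56,  0.6 ,  2.01, -1.13,  0.  , -0.82]), np.float64(0.302))]
45 20 [(array([-0.66,  0.52,  2.04,  1.19,  0.32, -2.85]), np.float64(0.233)), (array([-0.63,  0.6 ,  2.  ,  1.21,  0.29, -2.85]), np.float64(0.264))]
```

```bash
cat >> h.py <<'E'
FOOT=np.array([-.122,-.008])
def padat(beta): return FOOT+.071*np.array([np.cos(beta),np.sin(beta)])
def W(x,y,z): return HINGE+x*XH+y*YH+z*ZH
def pushpose(beta,al,head,spin,off,ypad=-.110,gap=0.0):
    # head: heading of tilt plane relative to case x; off: shift of tool in tool -y
    hd=Rot.from_rotvec([0,0,head]); 
    R=hd*tilt(al)*Rot.from_euler('z',spin)
    zt=R.apply([0,0,1.]); c=padat(beta); ctr=W(c[0],ypad,c[1])
    tip=ctr-(.009+gap)*zt-off*R.apply([0,1,0])
    return tip-.182*zt,R
def clear(p,R,th):
    m=9
    for sx in(-.095,0,.095):
        for sy in(-.0375,.0375):
            for s in(.0,.113):   # from flange to body front
                X=p+R.apply([sx,sy,s])-HINGE; x=X@XH;z=X[2]
                m=min(m,-x*np.sin(th)-z*np.cos(th)) if z/np.sin(th)<.25 else m
    return m
E
python3 - <<'E'
from h import *
q0=status.get_obs()['q']
r=np.radians
for al in(25,30,35,40):
  for hd in(0,-10,-20,-30):
   for sp in(0,20):
    off=.006
    o=[]
    for be,th in((49,1.34),(19,1.18)):
        p,R=pushpose(r(be),r(al),r(hd),r(sp),off)
        q,e=min((ik(p,R,np.r_[q0[:3],a,q0[4],b]) for a,b in((.2,-2),(1,-2.5),(-1,-.5))),key=lambda t:t[1])
        o.append((round(e,3),np.round(q[3:],2),round(clear(p,R,th),3)))
    if o[0][0]<.01 and o[1][0]<.01: print(al,hd,sp,o)
E
```

```text
25 0 0 [(np.float64(0.0), array([ 0.52,  0.42, -2.52]), np.float64(0.048)), (np.float64(0.0), array([ 0.57,  0.38, -2.55]), np.float64(0.017))]
25 0 20 [(np.float64(0.0), array([ 0.52,  0.42, -2.16]), np.float64(0.018)), (np.float64(0.0), array([ 0.56,  0.37, -2.19]), np.float64(-0.014))]
25 -10 0 [(np.float64(0.0), array([ 0.35,  0.35, -2.16]), np.float64(0.032)), (np.float64(0.0), array([ 0.38,  0.3 , -2.17]), np.float64(0.002))]
25 -10 20 [(np.float64(0.0), array([ 0.34,  0.35, -1.8 ]), np.float64(0.005)), (np.float64(0.0), array([ 0.37,  0.3 , -1.81]), np.float64(-0.026))]
25 -20 0 [(np.float64(0.0), array([ 0.08,  0.32, -1.69]), np.float64(0.016)), (np.float64(0.0), array([ 0.06,  0.27, -1.67]), np.float64(-0.013))]
25 -20 20 [(np.float64(0.0), array([ 0.07,  0.32, -1.34]), np.float64(-0.007)), (np.float64(0.0), array([ 0.06,  0.28, -1.31]), np.float64(-0.037))]
25 -30 0 [(np.float64(0.0), array([-0.21,  0.34, -1.22]), np.float64(0.001)), (np.float64(0.0), array([-0.26,  0.3 , -1.15]), np.float64(-0.028))]
25 -30 20 [(np.float64(0.0), array([-0.22,  0.35, -0.86]), np.float64(-0.
[... 404 characters left out ...]
 0.69,  0.23, -2.15]), np.float64(0.013)), (np.float64(0.0), array([ 0.82,  0.19, -2.27]), np.float64(-0.019))]
30 -20 0 [(np.float64(0.0), array([ 0.18,  0.17, -1.8 ]), np.float64(0.023)), (np.float64(0.0), array([ 0.18,  0.12, -1.79]), np.float64(-0.007))]
30 -20 20 [(np.float64(0.0), array([ 0.17,  0.17, -1.43]), np.float64(0.001)), (np.float64(0.0), array([ 0.16,  0.12, -1.41]), np.float64(-0.03))]
30 -30 0 [(np.float64(0.0), array([-0.46,  0.2 , -0.97]), np.float64(0.008)), (np.float64(0.0), array([-0.61,  0.17, -0.8 ]), np.float64(-0.021))]
30 -30 20 [(np.float64(0.0), array([-0.46,  0.21, -0.61]), np.float64(-0.01)), (np.float64(0.0), array([-0.61,  0.17, -0.44]), np.float64(-0.041))]
```

```bash
python3 - <<'E'
from h import *
r=np.radians
q0=status.get_obs()['q']
for be,gap,th in((49,.03,1.34),(49,0,1.34),(34,0,1.27),(19,0,1.18),(14,0,1.15)):
    p,R=pushpose(r(be),r(27),0,0,.006,ypad=-.109,gap=gap)
    q,e=ik(p,R,np.r_[q0[:3],.6,.4,-2.5]); print(be,np.round(p,4),np.round(q,2),round(e,4),round(clear(p,R,th),3))
p,R=pushpose(r(49),r(27),0,0,.006,ypad=-.109,gap=.03)
plan(p,R,10,grasp=0)
E
```

```text
49 [ 0.4844 -0.1677  0.3398] [-0.61  0.44  1.92  0.57  0.43 -2.58] 0.0 0.058
49 [ 0.498  -0.1688  0.313 ] [-0.59  0.5   1.91  0.64  0.38 -2.64] 0.0 0.051
34 [ 0.5103 -0.1698  0.2992] [-0.58  0.53  1.89  0.66  0.36 -2.65] 0.0 0.033
19 [ 0.5185 -0.1705  0.2826] [-0.57  0.57  1.88  0.7   0.34 -2.69] 0.0 0.02
14 [ 0.5203 -0.1706  0.2766] [-0.57  0.58  1.88  0.72  0.33 -2.71] 0.0 0.017
n 10 shift [-0.43   0.065  0.098] turn [-0.132  0.    -0.001]   target tcp [ 0.4844 -0.1677  0.3398]
```

Call:
step_arm([
  [1, -0.43, 0.065, 0.1, -0.13, 0, 0],
  [1, -0.43, 0.065, 0.1, -0.13, 0, 0],
  [1, -0.43, 0.065, 0.1, -0.13, 0, 0],
  [1, -0.43, 0.065, 0.1, -0.13, 0, 0],
  [1, -0.43, 0.065, 0.1, -0.13, 0, 0],
  [1, -0.43, 0.065, 0.1, -0.13, 0, 0],
  [1, -0.43, 0.065, 0.1, -0.13, 0, 0],
  [1, -0.43, 0.065, 0.1, -0.13, 0, 0],
  [1, -0.43, 0.065, 0.1, -0.13, 0, 0],
  [1, 0, 0, 0, 0, 0, 0],
])

```text
time: 29.15
position: [0.4861, -0.1565, 0.341]
tool_rot: [0.716, 0.661, 0.152, 0.164]
ft_force: [-0.1, -0.3, 0.6]
grip_width: 0.0006
```

```bash
python3 - <<'E'
from h import *
r=np.radians
o=st()
snap('wrist','wrist13'); snap('top','top13')
p,R=pushpose(r(49),r(27),0,0,.006,ypad=-.109,gap=.01)
plan(p,R,1,grasp=0)
w=load('wrist13'); c=padat(r(49)); print('pad proj',proj(w,[W(c[0],-.115,c[1]),W(c[0],-.102,c[1]),W(c[0],-.129,c[1])]))
E
```

```text
t 29.15 tcp [ 0.4861 -0.1565  0.341 ] grasp [ 0.5574 -0.162   0.1934] F [-0.12 -0.33  0.64] M [0.01 0.23 0.01] w 0.0006 q [-0.58  0.43  1.92  0.52  0.44 -2.5 ]
n 1 shift [-0.501 -0.005  0.841] turn [-0.155 -0.017  0.014]   target tcp [ 0.4935 -0.1685  0.322 ]
pad proj [[295.53280196 241.28554345]
 [314.81519486 241.28536559]
 [274.80180393 241.26551632]]
```

View pics/wrist13.png

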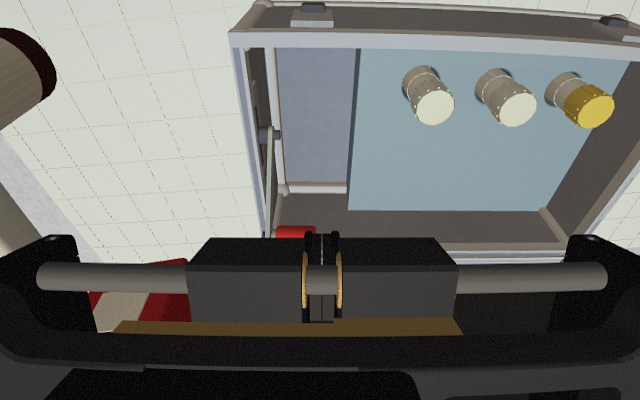

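The tube is standing (about (590,105)), and the red pad's visible top edge (275–315, 235) agrees with the projection. I move in front of the pad.

Call:
step_arm([
  [1, -0.25, 0, 0, -0.08, 0, 0],
  [1, -0.25, 0, 0, -0.07, 0, 0],
  [1, 0, 0, 0.2, 0, 0, 0],
  [1, 0, 0, 0.2, 0, 0, 0],
  [1, 0, 0, 0.2, 0, 0, 0],
  [1, 0, 0, 0.1, 0, 0, 0],
  [1, 0, 0, 0, 0, 0, 0],
  [1, 0, 0, 0, 0, 0, 0],
  [1, 0, 0, 0, 0, 0, 0],
  [1, 0, 0, 0, 0, 0, 0],
])

```text
time: 30.25
position: [0.4921, -0.1689, 0.3256]
tool_rot: [0.714, 0.66, 0.159, 0.172]
ft_force: [-0.4, 0.8, 0.6]
grip_width: 0.0003
```

```bash
python3 - <<'E'
from h import *
r=np.radians
o=st()
snap('scene','scene14')
prev=None
for be,gap in((49,.01),(49,0),(43,0),(37,0),(31,0),(25,0),(19,0),(14,0)):
    p,R=pushpose(r(be),r(27),0,0,.006,ypad=-.109,gap=gap)
    prev=plan(p,R,1,grasp=0,start=prev)
im=cv2.imread('pics/scene14.png')[130:290,220:420]; cv2.imwrite('pics/z8.png',cv2.resize(im,None,fx=4,fy=3.5,interpolation=cv2.INTER_CUBIC))
E
```

```text
t 30.25 tcp [ 0.4921 -0.1689  0.3256] grasp [ 0.5665 -0.1748  0.1796] F [-0.35  0.8   0.58] M [-0.01  0.29  0.03] w 0.0003 q [-0.6   0.47  1.91  0.61  0.41 -2.61]
n 1 shift [ 0.022 -0.019  0.157] turn [ 0.007 -0.006  0.014]   target tcp [ 0.4935 -0.1685  0.322 ]
n 1 shift [0.  0.  0.4] turn [0. 0. 0.]   target tcp [ 0.498  -0.1688  0.313 ]
n 1 shift [-0.     0.097  0.281] turn [0. 0. 0.]   target tcp [ 0.5033 -0.1693  0.3079]
n 1 shift [0.    0.067 0.29 ] turn [0. 0. 0.]   target tcp [ 0.5081 -0.1696  0.3022]
n 1 shift [0.    0.036 0.295] turn [0. 0. 0.]   target tcp [ 0.5122 -0.17    0.296 ]
n 1 shift [-0.     0.005  0.297] turn [0. 0. 0.]   target tcp [ 0.5157 -0.1703  0.2895]
n 1 shift [-0.    -0.026  0.296] turn [0. 0. 0.]   target tcp [ 0.5185 -0.1705  0.2826]
n 1 shift [-0.    -0.045  0.244] turn [0. 0. 0.]   target tcp [ 0.5203 -0.1706  0.2766]
```

View pics/z8.png

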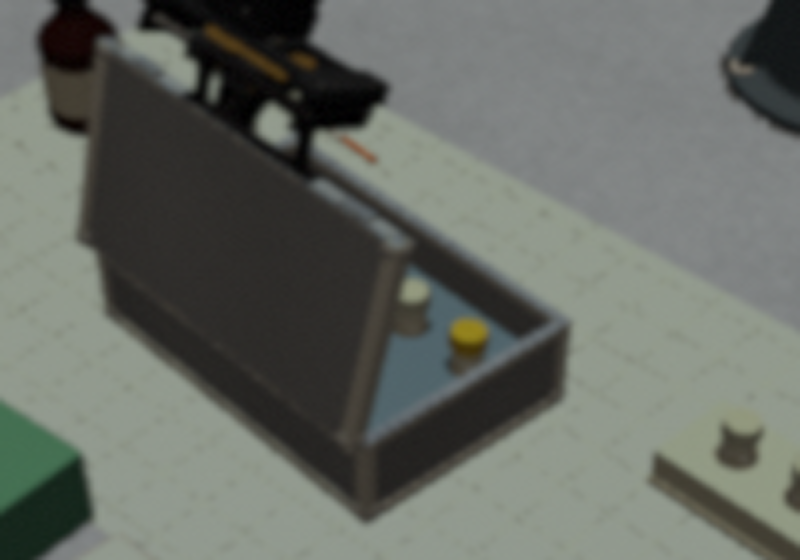

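Call:
step_arm([
  [1, 0, 0, 0.15, 0, 0, 0],
  [1, 0, 0, 0.1, 0, 0, 0],
  [1, 0, 0, 0.1, 0, 0, 0],
  [1, 0, 0, 0.08, 0, 0, 0],
  [1, 0, 0, 0.06, 0, 0, 0],
  [1, 0, 0, 0.06, 0, 0, 0],
  [1, 0, 0.02, 0.06, 0, 0, 0],
  [1, 0, 0.02, 0.06, 0, 0, 0],
  [1, 0, 0, 0, 0, 0, 0],
  [1, 0, 0, 0, 0, 0, 0],
])

```text
time: 31.3
position: [0.5006, -0.1695, 0.3109]
tool_rot: [0.714, 0.66, 0.159, 0.172]
ft_force: [0.0, -1.0, 0.5]
grip_width: 0.0005
```

```bash
python3 - <<'E'
from h import *
st(); pad('top15')
E
```

```text
t 31.3 tcp [ 0.5006 -0.1695  0.3109] grasp [ 0.5749 -0.1753  0.1648] F [ 0.04 -0.95  0.46] M [0.06 0.36 0.  ] w 0.0005 q [-0.59  0.51  1.91  0.64  0.38 -2.64]
178 7 -0.0658 -0.1109 0.0498
179 7 -0.0678 -0.1179 0.0506
180 4 -0.0704 -0.1219 0.0531
181 3 -0.0727 -0.123 0.0504
182 2 -0.0747 -0.1253 0.0498
```

Call:
step_arm([
  [1, 0, 0.03, 0.08, 0, 0, 0],
  [1, 0, 0.03, 0.08, 0, 0, 0],
  [1, 0, 0.03, 0.08, 0, 0, 0],
  [1, 0, 0.02, 0.08, 0, 0, 0],
  [1, 0, 0.02, 0.08, 0, 0, 0],
  [1, 0, 0.02, 0.08, 0, 0, 0],
  [1, 0, 0, 0, 0, 0, 0],
  [1, 0, 0, 0, 0, 0, 0],
  [1, 0, 0, 0, 0, 0, 0],
  [1, 0, 0, 0, 0, 0, 0],
])

```text
time: 32.35
position: [0.5096, -0.1703, 0.3021]
tool_rot: [0.714, 0.66, 0.159, 0.172]
ft_force: [0.3, -0.2, 0.2]
grip_width: 0.0008
```

```bash
python3 - <<'E'
from h import *
st(); pad('top16')
E
```

```text
t 32.35 tcp [ 0.5096 -0.1703  0.3021] grasp [ 0.584  -0.1762  0.1561] F [ 0.29 -0.17  0.15] M [ 0.02  0.31 -0.02] w 0.0008 q [-0.58  0.53  1.89  0.65  0.37 -2.65]
176 4 -0.0581 -0.1204 0.0396
177 4 -0.0603 -0.1233 0.0387
178 2 -0.0634 -0.1231 0.0416
179 1 -0.0666 -0.124 0.0461
```

Call:
step_arm([
  [1, 0, 0.01, 0.08, 0, 0, 0],
  [1, 0, 0.01, 0.08, 0, 0, 0],
  [1, 0, 0.01, 0.08, 0, 0, 0],
  [1, 0, 0.0, 0.08, 0, 0, 0],
  [1, 0, 0.0, 0.08, 0, 0, 0],
  [1, 0, 0.0, 0.08, 0, 0, 0],
  [1, 0, 0, 0.08, 0, 0, 0],
  [1, 0, 0, 0, 0, 0, 0],
  [1, 0, 0, 0, 0, 0, 0],
  [1, 0, 0, 0, 0, 0, 0],
])

```text
time: 33.4
position: [0.5169, -0.1709, 0.2901]
tool_rot: [0.714, 0.66, 0.159, 0.172]
ft_force: [0.1, -0.1, 1.1]
grip_width: 0.0003
```

```bash
python3 - <<'E'
from h import *
st(); pad('top17'); snap('scene','scene17'); snap('wrist','wrist17')
P=cloud(load('top17'))
Q=P-CASE; X=Q@XH-.095;Y=Q@YH;Z=P[...,2]-.1
# lid top edge right end
m=(Y<-.12)&(Y>-.15)&(Z>.15)&(Z<.25)&(X>-.2)&(X<.1); print('lid edge',np.median(X[m]),np.median(Z[m]),m.sum(), np.arctan2(np.median(Z[m]),-np.median(X[m])))
m=(Y<.14)&(Y>.08)&(Z>.15)&(Z<.25)&(X>-.2)&(X<.1); print('lid edge L',np.median(X[m]),np.median(Z[m]),m.sum(), np.arctan2(np.median(Z[m]),-np.median(X[m])))
E
```

```text
t 33.4 tcp [ 0.5169 -0.1709  0.2901] grasp [ 0.5914 -0.1769  0.1441] F [ 0.06 -0.11  1.1 ] M [ 0.02  0.3  -0.  ] w 0.0003 q [-0.58  0.56  1.88  0.68  0.35 -2.67]
174 3 -0.0507 -0.1203 0.0248
175 3 -0.0534 -0.1227 0.0269
176 2 -0.0562 -0.1243 0.03
lid edge -0.06167767836032827 0.18543453840371868 207 1.2496954737248438
lid edge L -0.05278804876972461 0.1824908639193544 215 1.289217884363219
```

View pics/wrist17.png

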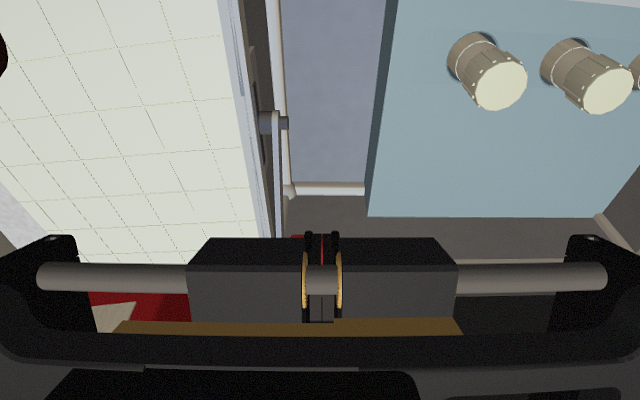

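Call:
step_arm([
  [1, 0, -0.01, 0.06, 0, 0, 0],
  [1, 0, -0.01, 0.06, 0, 0, 0],
  [1, 0, -0.01, 0.06, 0, 0, 0],
  [1, 0, 0, 0, 0, 0, 0],
  [1, 0, 0, 0, 0, 0, 0],
  [1, 0, 0, -0.05, 0, 0, 0],
  [1, 0, 0, -0.1, 0, 0, 0],
  [1, 0, 0, -0.2, 0, 0, 0],
  [1, 0, 0, -0.4, 0, 0, 0],
  [1, 0, 0, -0.6, 0, 0, 0],
])

```text
time: 34.55
position: [0.5021, -0.1696, 0.3159]
tool_rot: [0.714, 0.66, 0.159, 0.171]
ft_force: [-0.2, -0.3, 0.5]
grip_width: 0.0006
```

```bash
python3 - <<'E'
from h import *
st(); pad('top18'); snap('scene','scene18')
P=cloud(load('top18'))
Q=P-CASE; X=Q@XH-.095;Y=Q@YH;Z=P[...,2]-.1
for a,b in((-.145,-.12),(.08,.14)):
  m=(Y<b)&(Y>a)&(Z>.15)&(Z<.25)&(X>-.2)&(X<.1)
  x=X[m];z=Z[m]; print(x.min(),x.max(),z.max(), np.median(x[z>z.max()-.006]),len(x))
m=(Y<.05)&(Y>-.05)&(Z>.2)&(Z<.26)&(X>-.2)&(X<.1); p=load('top18')['p'].max(-1)<60
m&=p; print('bar',m.sum(),np.median(X[m]),np.median(Z[m]))
im=cv2.imread('pics/top18.png')[120:270,240:440]
cv2.imwrite('pics/z9.png',cv2.resize(im,None,fx=4,fy=4,interpolation=cv2.INTER_CUBIC))
E
```

```text
t 34.55 tcp [ 0.5021 -0.1696  0.3159] grasp [ 0.5762 -0.1753  0.1697] F [-0.18 -0.32  0.45] M [0.02 0.27 0.02] w 0.0006 q [-0.59  0.5   1.9   0.62  0.4  -2.61]
173 4 -0.0483 -0.1091 0.0206
174 10 -0.0507 -0.1147 0.0224
175 11 -0.0535 -0.1157 0.0246
176 10 -0.0566 -0.1143 0.0259
177 9 -0.0587 -0.1165 0.0246
178 6 -0.0614 -0.1201 0.0259
179 1 -0.0621 -0.1254 0.0175
-0.13949772223979107 -0.04488635702694534 0.24001322241028464 -0.13882863830276296 276
-0.07069334887990261 -0.044891946660475794 0.18904280594853226 -0.062491060950825 231
bar 202 -0.08145783446768531 0.22505191195446553
```

View pics/z9.png

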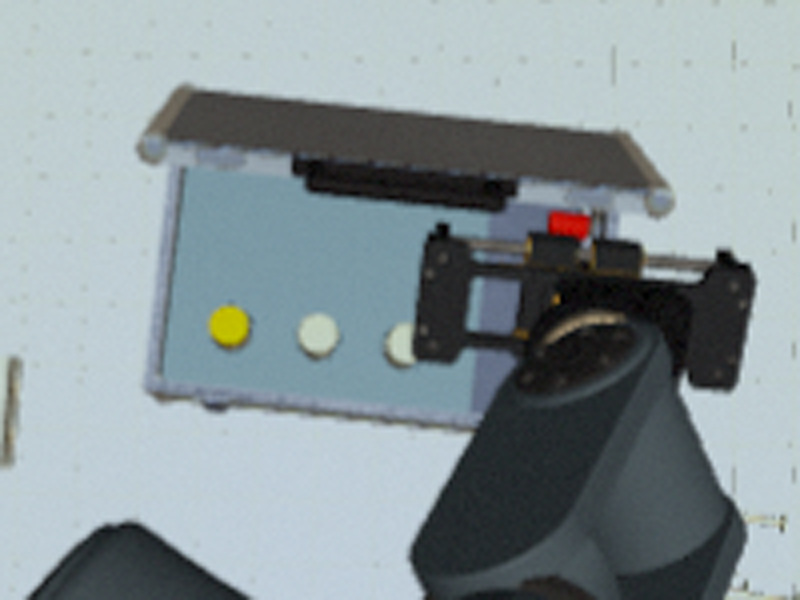

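The stay stays broken, with the pad centre about 17 mm above the hinge line, and the lid is leaning near 1.18 rad. Next I move away and re-orient the hand for the handle.

```bash
python3 - <<'E'
from h import *
o=status.get_obs(); R0=Rot.from_quat(o['tool_rot']); p0=o['position']+R0.apply([0,0,-.05])
a=plan([.46,-.10,.56],down(YAW),14,grasp=0,start=(p0,R0))
hb=handle(1.185); print('bar',hb)
b=plan(hb+[0,0,.06],down(YAW),8,start=a)
# tips along path
w=(R0.inv()*a[1]).as_rotvec()/14
S=sum(Rot.from_rotvec(w*k).as_matrix() for k in range(14)); d=np.linalg.solve(S,R0.inv().apply(a[0]-p0))
p,R=p0,R0;q=o['q']
for k in range(14):
    p=p+R.apply(d);R=R*Rot.from_rotvec(w); q,e=ik(p,R,q)
    print(np.round(p,3),np.round(p+.182*R.apply([0,0,1.]),3),np.round(q,2),round(e,3))
E
```

```text
n 14 shift [ 0.18  -0.049 -0.593] turn [ 0.191 -0.19   0.788]   target tcp [ 0.46 -0.1   0.56]
bar [ 0.59201363 -0.06704705  0.32036136]
n 8 shift [ 0.645 -0.217  0.078] turn [0. 0. 0.]   target tcp [ 0.592  -0.067   0.5444]
[ 0.472 -0.163  0.375] [ 0.55  -0.174  0.21 ] [-0.61  0.36  1.91  0.41  0.5  -2.31] 0.0
[ 0.465 -0.157  0.387] [ 0.538 -0.172  0.221] [-0.59  0.33  1.91  0.31  0.54 -2.09] 0.0
[ 0.46  -0.151  0.401] [ 0.526 -0.169  0.232] [-0.58  0.3   1.9   0.22  0.59 -1.89] 0.0
[ 0.455 -0.145  0.414] [ 0.515 -0.165  0.244] [-0.57  0.27  1.89  0.15  0.64 -1.7 ] 0.0
[ 0.451 -0.139  0.428] [ 0.505 -0.16   0.256] [-0.55  0.25  1.87  0.09  0.71 -1.53] 0.0
[ 0.449 -0.133  0.442] [ 0.496 -0.155  0.268] [-0.54  0.22  1.85  0.05  0.78 -1.37] 0.0
[ 0.447 -0.127  0.456] [ 0.488 -0.149  0.28 ] [-0.52  0.2   1.82  0.01  0.86 -1.22] 0.0
[ 0.446 -0.122  0.471] [ 0.481 -0.142  0.293] [-0.51  0.19  1.79 -0.01  0.94 -1.09] 0.0
[ 0.446 -0.117  0.486] [ 0.474 -0.135  0.307] [-0.49  0.18  1.76 -0.02  1.02 -0.96] 0.0
[ 0.448 -0.112  0.5  ] [ 0.469 -0.128  0.32 ] [-0.48  0.17  1.73 -0.03  1.1  -0.83] 0.0
[ 0.45  -0.108  0.515] [ 0.465 -0.121  0.334] [-0.47  0.16  1.69 -0.03  1.18 -0.71] 0.0
[ 0.452 -0.104  0.53 ] [ 0.462 -0.114  0.349] [-0.46  0.15  1.65 -0.02  1.26 -0.6 ] 0.0
[ 0.456 -0.102  0.545] [ 0.461 -0.107  0.363] [-0.46  0.15  1.61 -0.01  1.34 -0.48] 0.0
[ 0.46 -0.1   0.56] [ 0.46  -0.1    0.378] [-0.45  0.15  1.57 -0.    1.42 -0.37] 0.0
```

Call:
step_arm([
  [1, 0, 0, -0.7, 0, 0, 0],
  [1, 0, 0, -0.7, 0, 0, 0],
  [0.5, 0, 0, -0.6, 0, 0, 0],
  [0, 0.18, -0.05, -0.6, 0.19, -0.19, 0.79],
  [0, 0.18, -0.05, -0.6, 0.19, -0.19, 0.79],
  [0, 0.18, -0.05, -0.6, 0.19, -0.19, 0.79],
  [0, 0.18, -0.05, -0.6, 0.19, -0.19, 0.79],
  [0, 0.18, -0.05, -0.6, 0.19, -0.19, 0.79],
  [0, 0.18, -0.05, -0.6, 0.19, -0.19, 0.79],
  [0, 0.18, -0.05, -0.6, 0.19, -0.19, 0.79],
])

```text
time: 35.65
position: [0.4466, -0.1271, 0.4562]
tool_rot: [0.933, 0.336, 0.086, 0.093]
ft_force: [-0.1, -0.6, -1.2]
grip_width: 0.0427
```

```bash
python3 - <<'E'
from h import *
st()
plan([.46,-.10,.56],down(YAW),8,grasp=0)
E
```

```text
t 35.65 tcp [ 0.4466 -0.1271  0.4562] grasp [ 0.4831 -0.1461  0.2974] F [-0.06 -0.57 -1.23] M [-0.02  0.14 -0.02] w 0.0427 q [-0.52  0.2   1.82  0.01  0.86 -1.22]
n 8 shift [ 0.157 -0.045 -0.52 ] turn [ 0.164 -0.164  0.686]   target tcp [ 0.46 -0.1   0.56]
```

Call:
step_arm([
  [0, 0.16, -0.05, -0.52, 0.16, -0.16, 0.69],
  [0, 0.16, -0.05, -0.52, 0.16, -0.16, 0.69],
  [0, 0.16, -0.05, -0.52, 0.16, -0.16, 0.69],
  [0, 0.16, -0.05, -0.52, 0.16, -0.16, 0.69],
  [0, 0.16, -0.05, -0.52, 0.16, -0.16, 0.69],
  [0, 0.16, -0.05, -0.52, 0.16, -0.16, 0.69],
  [0, 0.16, -0.05, -0.52, 0.16, -0.16, 0.69],
  [0, 0.16, -0.05, -0.52, 0.16, -0.16, 0.69],
  [0, 0, 0, 0, 0, 0, 0],
  [0, 0, 0, 0, 0, 0, 0],
])

```text
time: 36.65
position: [0.4599, -0.099, 0.5589]
tool_rot: [0.999, -0.039, 0.004, 0.002]
ft_force: [0.5, 0.5, -0.9]
grip_width: 0.0436
```

```bash
python3 - <<'E'
from h import *
st()
plan(handle(1.185)+[0,0,.07],down(YAW),8)
snap('wrist','wrist19');snap('top','top19')
w=load('wrist19');print(proj(w,[handle(1.185),handle(1.185)+.05*YH]))
im=cv2.imread('pics/top19.png')[120:270,240:440]
cv2.imwrite('pics/z10.png',cv2.resize(im,None,fx=4,fy=4,interpolation=cv2.INTER_CUBIC))
E
```

```text
t 36.65 tcp [ 0.4599 -0.099   0.5589] grasp [ 0.4612 -0.0997  0.395 ] F [ 0.49  0.54 -0.94] M [-0.13  0.01  0.  ] w 0.0436 q [-0.45  0.15  1.58 -0.    1.41 -0.37]
n 8 shift [ 0.646 -0.211  0.025] turn [ 0.003 -0.007  0.003]   target tcp [ 0.592  -0.067   0.5544]
[[507.43702357 157.90292801]
 [517.79396227  82.4618229 ]]
```

View pics/wrist19.png

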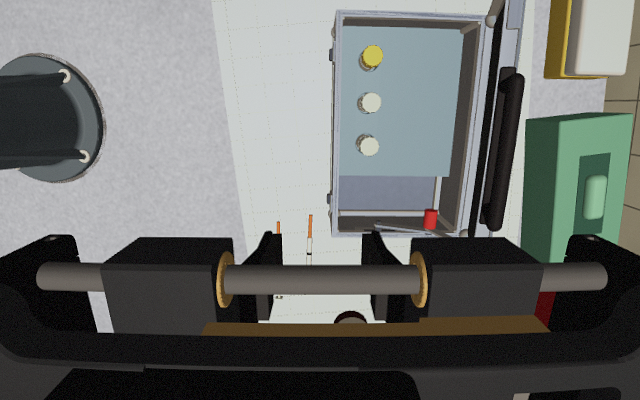

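View pics/z10.png

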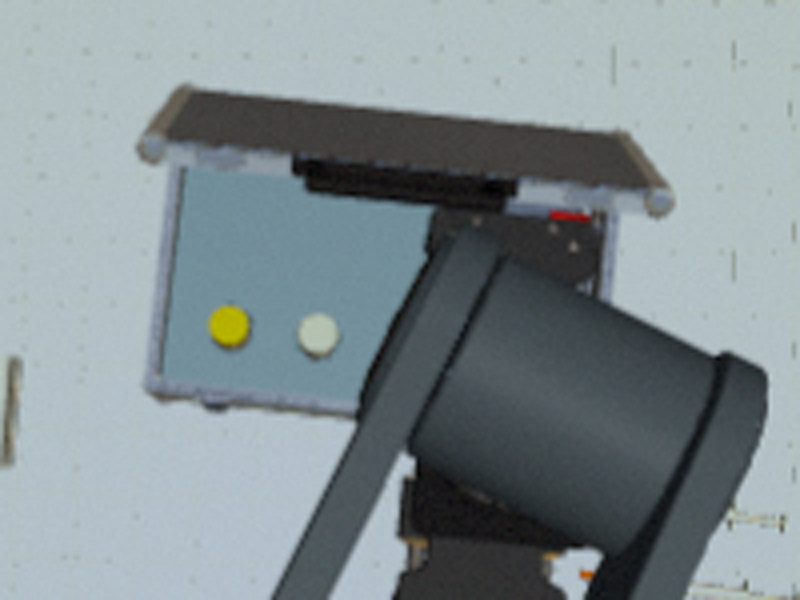

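The bar, running from (515,75) to (492,228), lies close to its predicted pixels. I go above it.

Call:
step_arm([
  [0, 0.64, -0.21, 0, 0, 0, 0],
  [0, 0.64, -0.21, 0, 0, 0, 0],
  [0, 0.64, -0.21, 0, 0, 0, 0],
  [0, 0.64, -0.21, 0, 0, 0, 0],
  [0, 0.64, -0.21, 0, 0, 0, 0],
  [0, 0.64, -0.21, 0, 0, 0, 0],
  [0, 0.64, -0.21, 0, 0, 0, 0],
  [0, 0.64, -0.21, 0, 0, 0, 0],
  [0, 0, 0, 0, 0, 0, 0],
  [0, 0, 0, 0, 0, 0, 0],
])

```text
time: 37.75
position: [0.5907, -0.0674, 0.5592]
tool_rot: [0.999, -0.039, 0.003, 0.002]
ft_force: [0.7, -0.6, -0.2]
grip_width: 0.0435
```

```bash
python3 - <<'E'
from h import *
st()
plan(handle(1.185),down(YAW),4)
snap('wrist','wrist20')
w=load('wrist20');print(proj(w,[handle(1.185),handle(1.185)+.05*YH,handle(1.185)+.03*YH]))
print(cv2.imwrite('pics/x.png',w['p']))
p=w['p']
for v in range(125,240,15): 
    r=np.nonzero(p[v,250:420].max(-1)<55)[0]+250; print(v,r.min() if len(r) else '',r.max() if len(r) else '')
E
```

```text
t 37.75 tcp [ 0.5907 -0.0674  0.5592] grasp [ 0.5915 -0.068   0.3952] F [ 0.74 -0.56 -0.18] M [-0.09  0.02  0.  ] w 0.0435 q [-0.3   0.35  1.3  -0.    1.49 -0.22]
n 4 shift [ 0.011 -0.006  0.748] turn [ 0.005 -0.01   0.003]   target tcp [ 0.592  -0.067   0.4844]
[[324.03999133 215.77601442]
 [324.25920534 145.0157839 ]
 [324.17033115 174.31404404]]
True
125 337 350
140 316 349
155 315 349
170 316 348
185 316 348
200 315 347
215 259 347
230 315 346
```

View pics/wrist20.png

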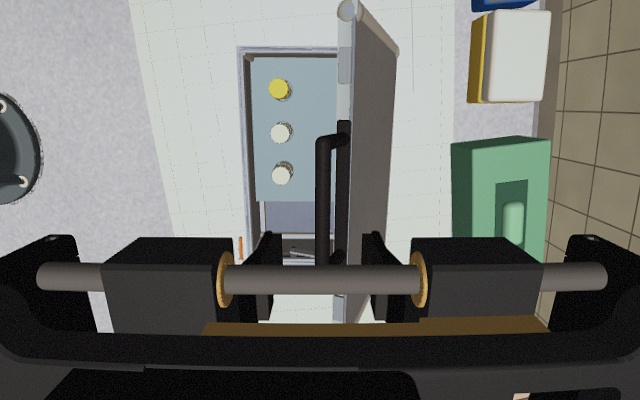

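Call:
step_arm([
  [0, 0.01, 0, 0.6, 0, 0, 0],
  [0, 0.01, 0, 0.8, 0, 0, 0],
  [0, 0, 0, 0.8, 0, 0, 0],
  [0, 0, 0, 0.6, 0, 0, 0],
  [0, 0, 0, 0.2, 0, 0, 0],
  [0, 0, 0, 0, 0, 0, 0],
  [0.3, 0, 0, 0, 0, 0, 0],
  [0.6, 0, 0, 0, 0, 0, 0],
  [0.8, 0, 0, 0, 0, 0, 0],
  [1, 0, 0, 0, 0, 0, 0],
], squeeze=12)

```text
time: 38.8
position: [0.5922, -0.0677, 0.4858]
tool_rot: [0.999, -0.04, 0.004, 0.002]
ft_force: [-1.6, -0.1, 0.4]
grip_width: 0.0193
```

```bash
python3 - <<'E'
from h import *
th_of()
E
```

```text
t 38.8 tcp [ 0.5922 -0.0677  0.4858] grasp [ 0.5936 -0.0684  0.3218] F [-1.55 -0.09  0.38] M [-0.12  0.04 -0.01] w 0.0193 q [-0.3   0.41  1.41 -0.    1.32 -0.22]
th 1.194 r 0.2359 y -0.0012 Ftan -1.29 Frad 0.92
```

Call:
step_arm([
  [1, 0, 0, 0, 0, 0, 0],
  [1, 0, 0, 0, 0, 0, 0],
  [1, 0, 0, 0, 0, 0, 0],
  [1, 0, 0, 0, 0, 0, 0],
  [1, -0.15, 0, 0.07, 0, 0, 0],
  [1, -0.29, 0, 0.13, 0, 0, 0],
  [1, -0.29, 0, 0.14, 0, 0, 0],
  [1, -0.29, 0, 0.15, 0, 0, 0],
  [1, -0.28, 0, 0.16, 0, 0, 0],
  [1, -0.28, 0, 0.17, 0, 0, 0],
])

```text
time: 39.8
position: [0.5522, -0.0643, 0.4654]
tool_rot: [0.999, -0.04, 0.004, 0.001]
ft_force: [-3.8, 1.8, 7.8]
grip_width: 0.0104
```

```bash
python3 - <<'E'
from h import *
th_of()
E
```

```text
t 39.8 tcp [ 0.5522 -0.0643  0.4654] grasp [ 0.5534 -0.0648  0.3014] F [-3.82  1.75  7.83] M [ 0.1   0.54 -0.06] w 0.0104 q [-0.32  0.37  1.54 -0.    1.23 -0.24]
th 1.001 r 0.2347 y -0.0009 Ftan 0.89 Frad 8.72
```

Call:
step_arm([
  [1, -0.42, 0, 0.21, 0, 0, 0],
  [1, -0.39, 0, 0.26, 0, 0, 0],
  [1, -0.36, 0, 0.3, 0, 0, 0],
  [1, -0.36, 0, 0.3, 0, 0, 0],
  [1, -0.33, 0, 0.34, 0, 0, 0],
  [1, -0.33, 0, 0.34, 0, 0, 0],
  [1, -0.3, 0, 0.37, 0, 0, 0],
  [1, -0.29, 0, 0.37, 0, 0, 0],
  [1, -0.26, 0, 0.4, 0, 0, 0],
  [1, -0.25, 0, 0.4, 0, 0, 0],
])

```text
time: 40.8
position: [0.4704, -0.0576, 0.3804]
tool_rot: [0.999, -0.04, 0.003, 0.0]
ft_force: [-0.5, 4.6, 0.4]
grip_width: 0.0107
```

```bash
python3 - <<'E'
from h import *
th_of()
E
```

```text
t 40.8 tcp [ 0.4704 -0.0576  0.3804] grasp [ 0.4714 -0.0578  0.2164] F [-0.54  4.61  0.42] M [ 0.65  0.03 -0.03] w 0.0107 q [-0.36  0.36  1.83  0.    0.94 -0.28]
th 0.491 r 0.2339 y -0.0005 Ftan -0.06 Frad 1.0
```

Call:
step_arm([
  [1, -0.23, 0, 0.41, 0, 0, 0],
  [1, -0.22, 0, 0.41, 0, 0, 0],
  [1, -0.18, 0, 0.44, 0, 0, 0],
  [1, -0.17, 0, 0.43, 0, 0, 0],
  [1, -0.13, 0, 0.45, 0, 0, 0],
  [1, -0.13, 0, 0.45, 0, 0, 0],
  [1, -0.09, 0, 0.46, 0, 0, 0],
  [1, -0.08, 0, 0.3, 0, 0, 0],
  [1, 0, 0, 0, 0, 0, 0],
  [1, 0, 0, 0, 0, 0, 0],
])

```text
time: 41.8
position: [0.4411, -0.0557, 0.2965]
tool_rot: [0.999, -0.04, 0.003, 0.001]
ft_force: [0.1, 5.9, -3.1]
grip_width: 0.0103
```

```bash
python3 - <<'E'
from h import *
th_of()
E
```

```text
t 41.8 tcp [ 0.4411 -0.0557  0.2965] grasp [ 0.4421 -0.0559  0.1325] F [ 0.14  5.89 -3.14] M [ 0.81 -0.12 -0.04] w 0.0103 q [-0.38  0.48  1.98  0.    0.68 -0.3 ]
th 0.109 r 0.2346 y -0.001 Ftan -3.15 Frad -0.01
```

Call:
step_arm([
  [1, -0.02, 0, 0.16, 0, 0, 0],
  [1, -0.02, 0, 0.16, 0, 0, 0],
  [1, -0.02, 0, 0.16, 0, 0, 0],
  [1, -0.01, 0, 0.14, 0, 0, 0],
  [1, 0, 0, 0.12, 0, 0, 0],
  [1, 0, 0, 0.1, 0, 0, 0],
  [1, 0, 0, 0.08, 0, 0, 0],
  [1, 0, 0, 0.06, 0, 0, 0],
  [1, 0, 0, 0.04, 0, 0, 0],
  [1, 0, 0, 0, 0, 0, 0],
])

```text
time: 42.8
position: [0.439, -0.0556, 0.2712]
tool_rot: [0.999, -0.04, 0.002, 0.001]
ft_force: [-0.3, 3.7, -2.4]
grip_width: 0.0104
```

```bash
python3 - <<'E'
from h import *
th_of()
E
```

```text
t 42.8 tcp [ 0.439  -0.0556  0.2712] grasp [ 0.4397 -0.0559  0.1072] F [-0.25  3.69 -2.44] M [ 0.71  0.06 -0.02] w 0.0104 q [-0.38  0.53  2.   -0.    0.6  -0.3 ]
th 0.001 r 0.2348 y -0.0011 Ftan -2.44 Frad 0.54
```

Call:
step_arm([
  [1, 0, 0, 0.03, 0, 0, 0],
  [1, 0, 0, 0, 0, 0, 0],
  [1, 0, 0, 0.03, 0, 0, 0],
  [1, 0, 0, 0, 0, 0, 0],
  [1, 0, 0, 0.03, 0, 0, 0],
  [1, 0, 0, 0, 0, 0, 0],
  [1, 0, 0, 0, 0, 0, 0],
  [1, 0, 0, 0, 0, 0, 0],
  [1, 0, 0, 0, 0, 0, 0],
  [1, 0, 0, 0, 0, 0, 0],
])

```text
time: 43.8
position: [0.4389, -0.0556, 0.2691]
tool_rot: [0.999, -0.04, 0.002, 0.001]
ft_force: [-1.2, 5.1, -2.0]
grip_width: 0.0102
```

```bash
python3 - <<'E'
from h import *
th_of()
snap('scene','scene21')
im=cv2.imread('pics/scene21.png')[130:290,220:420]; cv2.imwrite('pics/z11.png',cv2.resize(im,None,fx=4,fy=3.5,interpolation=cv2.INTER_CUBIC))
E
```

```text
t 43.8 tcp [ 0.4389 -0.0556  0.2691] grasp [ 0.4397 -0.0559  0.1051] F [-1.19  5.1  -2.04] M [ 0.71  0.14 -0.01] w 0.0102 q [-0.38  0.54  2.   -0.    0.6  -0.3 ]
th -0.008 r 0.2348 y -0.0011 Ftan -2.03 Frad 1.61
```

View pics/z11.png

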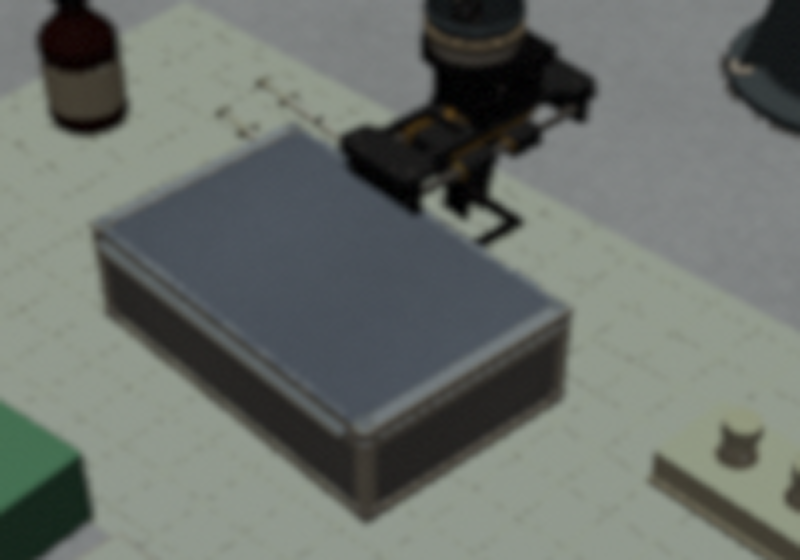

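Call:
step_arm([
  [1, 0, 0, 0.04, 0, 0, 0],
  [1, 0, 0, 0, 0, 0, 0],
  [1, 0, 0, 0.04, 0, 0, 0],
  [1, 0, 0, 0, 0, 0, 0],
  [1, 0, 0, 0.04, 0, 0, 0],
  [1, 0, 0, 0, 0, 0, 0],
  [1, 0, 0, 0, 0, 0, 0],
  [1, 0, 0, 0, 0, 0, 0],
  [1, 0, 0, 0, 0, 0, 0],
  [1, 0, 0, 0, 0, 0, 0],
])

```text
time: 44.85
position: [0.4388, -0.0557, 0.2671]
tool_rot: [0.999, -0.039, 0.002, 0.001]
ft_force: [-3.7, 4.1, 8.4]
grip_width: 0.0103
```

```bash
python3 - <<'E'
from h import *
th_of()
E
```

```text
t 44.85 tcp [ 0.4388 -0.0557  0.2671] grasp [ 0.4396 -0.0562  0.1031] F [-3.65  4.14  8.38] M [0.61 0.57 0.02] w 0.0103 q [-0.38  0.54  2.01 -0.    0.59 -0.3 ]
th -0.017 r 0.2348 y -0.0014 Ftan 8.44 Frad 3.84
```

The lid is down on its seat: the force has reversed to +8 N. I open and withdraw straight up.

Call:
step_arm([
  [1, 0, 0, -0.05, 0, 0, 0],
  [0.7, 0, 0, 0, 0, 0, 0],
  [0.4, 0, 0, 0, 0, 0, 0],
  [0.1, 0, 0, 0, 0, 0, 0],
  [0, 0, 0, 0, 0, 0, 0],
  [0, 0, 0, 0, 0, 0, 0],
  [0, 0, 0, 0, 0, 0, 0],
  [0, 0, 0, -0.3, 0, 0, 0],
  [0, 0, 0, -0.6, 0, 0, 0],
  [0, 0, 0, -0.6, 0, 0, 0],
])

```text
time: 45.85
position: [0.4397, -0.0561, 0.3062]
tool_rot: [0.999, -0.04, 0.004, 0.002]
ft_force: [0.1, 0.3, 0.1]
grip_width: 0.0432
```

Call:
step_arm([
  [0, 0, 0, -1, 0, 0, 0],
  [0, 0, 0, -1, 0, 0, 0],
  [0, 0, 0, -1, 0, 0, 0],
  [0, 0, 0, -1, 0, 0, 0],
  [0, -0.3, -1, -0.5, 0, 0, 0],
  [0, -0.3, -1, -0.3, 0, 0, 0],
  [0, -0.3, -1, 0, 0, 0, 0],
  [0, -0.3, -1, 0, 0, 0, 0],
  [0, 0, -0.5, 0, 0, 0, 0],
  [0, 0, 0, 0, 0, 0, 0],
])

```text
time: 46.85
position: [0.4172, 0.0601, 0.4254]
tool_rot: [0.999, -0.038, 0.004, 0.002]
ft_force: [0.7, -0.2, -0.4]
grip_width: 0.0434
```

```bash
python3 - <<'E'
from h import *
st()
for n in('top','scene'):
    snap(n,n+'22')
    a=load(n+'0');b=load(n+'22')
    P=cloud(b);P0=cloud(a)
    reg=(P[...,0]>.3)&(P[...,0]<.75)&(P[...,1]>-.25)&(P[...,1]<.1)&(P[...,2]>.1)&(P[...,2]<.13)
    print(n,'lid z now',np.median(P[reg][:,2]), 'depth change on lid',np.median((b['d']-a['d'])[reg]))
    A=np.c_[P[reg][:,:2],np.ones(reg.sum())]; print('plane slope',np.linalg.lstsq(A,P[reg][:,2],rcond=None)[0])
E
```

```text
t 46.85 tcp [0.4172 0.0601 0.4254] grasp [0.4186 0.0595 0.2615] F [ 0.73 -0.17 -0.44] M [-0.06  0.02  0.01] w 0.0434 q [-0.12  0.22  1.89 -0.    1.02 -0.04]
top lid z now 0.1140742467146314 depth change on lid -4.529953e-06
plane slope [-0.00257412 -0.00053281  0.11535834]
scene lid z now 0.11193843223190925 depth change on lid -5.340576e-05
plane slope [-0.00614638 -0.00021587  0.11516066]
```

View pics/top22.png

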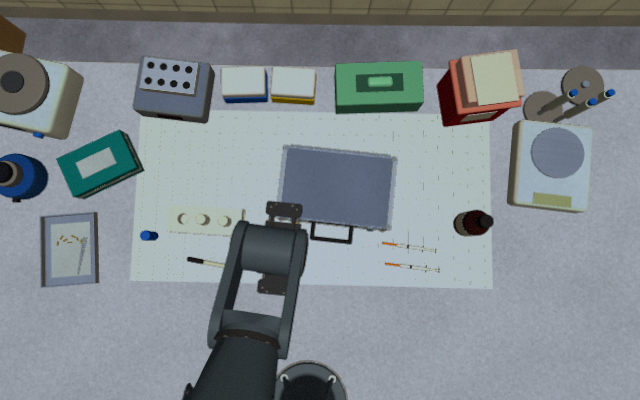

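View pics/scene22.png

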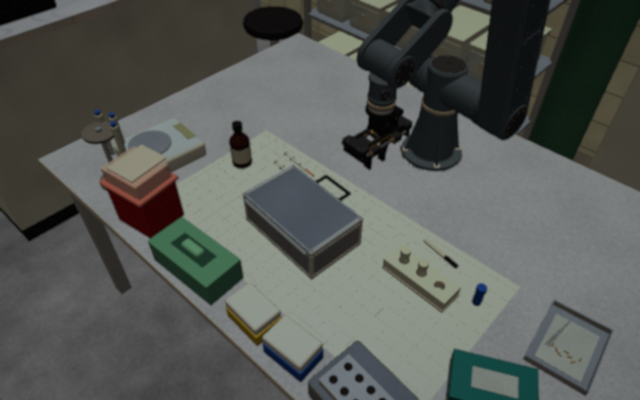

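The lid is shut, with no depth change from the start. Everything else is in place and the arm is clear, so I hand in.

```bash
python3 - <<'E'
from rig import robot
print(robot.hand_in())
E
```

```text
the job is handed in; nothing more can be done
None
```

The yellow-capped tube is in the free socket and the lid is shut. I handed the job in at about 47 s of the 72 s allowed; hand-in gives no verdict.

- **Lid up:** I raised the lid by its handle to about 1.35 rad, where the stay went straight with only about 2.7 N of resistance. On release the red pad rose to 46 mm above the hinge line, as the task text gives for locked.
- **Tube:** I carried it across and stood it in the free socket. I met no resistance going in. Later views showed it level with the white-capped tubes and still upright after the stay was broken.
- **Stay and lid down:** I pushed the pad about 38 mm. Force readings were taken at the end of each push call and stayed under about 1.5 N. The stay stayed broken with the lid leaning near 1.18 rad. I then lowered the lid by the handle until it seated, pressing down 8 N before letting go.
- **Last checks:** The depth of the lid in both fixed cameras is the same as at the start (less than 0.1 mm change). The bottle and both syringes, the marker, the bench rack and the blue tube look unmoved.

**Disagreements and limits:**
- While swinging the lid I felt side forces of up to about 10 N along the lid. They came from a 2–3 mm error in my hinge estimate and were not a pull on the stay.
- The top camera placed the socket about 3 mm off from the wrist views, so I centred the tube using the wrist view.
- I could not see the tube again once the lid was shut.

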